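# Lay up and clamp a laminated heel block

## Task

Lay up a laminated heel block in the small clamping jig: working outwards from the cork-lined fence, stand one pale maple slip against it, the dark rosewood slip next, the other maple slip after that, and the brown caul with the blue-painted top last, between the slips and the cam, all upright on the white bed, midway across it and parallel to the fence. Only when all four stand in line, let go of them and swing the lever with the red knob all the way round, so that the cam closes up the gaps and locks the pack tight against the fence. Leave the glue bottle and the shellac pot where they stand.

Things in the scene. Friction and masses are not known exactly. Their poses are not given: they have to be found in the camera images.
- maple_1: one of two like pale maple slips (interchangeable), a box 24 x 60 x 34 mm standing on edge: own x = 24 mm thickness, y = 60 mm length, z up = 34 mm height; origin: centre of the underside. Best seized across its 60 mm length, by the end faces, clear of its neighbours, at about 20 mm height. Lowered too close it catches on a neighbour's top: set it down 5 mm short, then slide it up
- maple_2: the other pale maple slip, 24 x 60 x 34 mm, axes and origin the same
- rosewood: dark brown rosewood slip, 22 x 60 x 34 mm, standing on edge, axes and origin as for the maple slips
- caul: clamping caul, mid-brown wood with its top painted blue, 30 x 60 x 32 mm (own x = 30 mm thickness, y = 60 mm length, z up = 32 mm height), origin: centre of the underside; seized across its 60 mm length
- jig: fixed plywood jig board, 210 (x) x 110 (y) x 15 mm, with a white bed; origin: centre of its underside, x points to the fence, z up; bed top at z = 15 mm, open at both y ends. Wooden fence at x = 83 to 103 mm, 96 mm long, top at z = 55. Packed gapless against the fence's cork (face at x = 79) the pieces have their centres at x = 67 (maple), 44 (rosewood), 21 (maple), -6 mm (caul), all at y = 0
- cam_lever (a joint): cam lever angle, rad, about the vertical pivot at x = -61.1, y = -10 mm of the jig: 0 = open (starts at 0 to 0.2), grows clockwise seen from above, stop at 2.0 = clamped. Dark cam disc, radius 24, centre 20 mm off the pivot, z = 19 to 37: when open it reaches jig x = -50, at the stop -19 mm, so it can close about 27 mm of gaps in all. Meets a gapless pack at 1.8; stays where left
- lever_knob (a point): middle of the upright red knob, 20 mm thick, at the lever's end, 75 mm from the pivot and 63 mm above the bench; lies at 175 deg from jig x (near side) when open, at 60 deg at the stop. Straight part from z = 55 to 75, top at 79; steel lever bar below it, top at z = 45 mm. Pinched from above at any yaw it can be led round without turning the gripper; takes under 10 N
- fence_pad (a joint): how far the fence's cork lining (4 mm thick, 80 mm long, 32 mm tall) is pressed in, in m: 0 = free; it gives 2 mm at 10 N, which is what the cam gives at its stop
- glue_bottle: bystander: cream glue bottle with a red nozzle, 50 mm across, 138 mm tall, origin: centre of the underside
- shellac_jar: bystander: open cream glazed shellac pot, 58 mm across, 72 mm tall, origin: centre of the underside
Mind the look-alikes: they are no part of the job. What is shaped like the maple_1 but purple is not meant. What is shaped like the maple_2 but turquoise is not meant.

How it is judged:
By the outcome, as a careful person would: the job done as asked, in the order asked, and still so for the second after the job is handed in, with the robot touching nothing.
It also fails if it takes over 128 s, if anything falls off the work surface, if the arm or the gripper's body presses on something with over 40 N, if the wrist force passes 120 N, or if a joint passes its speed limit or range.

## Robot

A 6-joint arm with a two-finger parallel gripper is mounted at the origin on a cart in front of the work surface, level with it; the furniture and walls round the work are solid. World frame = base frame: x ahead of the robot, y to its left, z up, the work surface at z = 0. Lengths are in m, angles in rad, forces in N, time in s.
With the tool pointing down it reaches from about 0.35 to 0.775 m from the base axis. Payload 7.3 kg.
Tool frame: the origin (TCP) lies between the finger pads; the fingertips stand 14 mm ahead of it and the grasp point (between the pads) lies 5 mm behind it; z points along the fingers, y is the line along which they close (so a half turn about z gives the same grasp; the last joint's range is limited). The gripper opens to 92 mm and grips with 3 to 60 N. Pads are 19 mm wide; open, the fingers measure 130 mm over their backs; the gripper's body (75 mm by 190 mm) begins 47 mm behind the grasp point.
Start: joints at [1.156, 0.342, 1.524, -0, 1.275, -0.146], TCP at [0.139, 0.506, 0.241] pointing down, gripper open.
Joint ranges: [-2.53, 2.53], [-0.77, 2.02], [0.04, 2.7], [-1, 4.14], [0.28, 2.66], [-3.11, 3.11]. Speed limits (rad/s): [2.57, 2.57, 3.14, 3.14, 3.14, 3.14].

## Interface

Orientations are given as a rotation vector (axis times angle).
In Python, from rig import r, read_camera gives the robot as it stands.
- The arm moves only by the shell command python3 -m inch 'ROWS' [OPENING] [FORCE]. ROWS is JSON, a list that holds one entry, the list of rows, each a list of 4 numbers: the shift along the tool's x, y, z in cm, then the turn about the tool's z in degrees. In form: [[[tx, ty, tz, turn], ...]]. A call has 1 to 5 rows; each row is the pose to reach, as a shift and turn from the pose commanded when the call began, along the tool's axes at that moment; what a row does not reach only later rows make up. A row lasts 1/10 s, in which the tool goes at most 50 mm and 8.59 degrees, less where a joint would pass 70% of its speed; a pose out of reach is approached as far as the arm can. A call with a gripper value outside its range is refused whole. OPENING is the closure, from -1 (fully open) to 1 (shut), set as the call begins (- or left out, the last holds). The fingers move at their own pace and stop on an object; FORCE is the grip in N (left out, the last holds). Time passes only in rows, so rows that repeat a pose let the fingers close. It gives the time, the measured TCP pose, the force, the opening and the grip force at its end, in the units of the state.
- r.get_state(): the state, without advancing time (a new reading comes with each control period).
- read_camera(name): name is "scene" or "top" or "wrist"; returns a dict with "pixels" (480x640x3 uint8, red, green, blue), "range_z" (480x640 float32, m along the optical axis (not along the pixel's ray), 0 where there is no reading), "camera_matrix" (3x3 intrinsics, pixels), "k1" (the pictures are not rectified: a ray, as slopes to the right and down, at radius r is drawn at 1 + k1 r^2 times it, then the intrinsics apply), "R" (3x3) and "t" (3): a world point X has camera coordinates R X + t; the wrist camera has in their place "tool_from_camera" (4x4, takes a point from camera to tool coordinates, whose origin is the TCP and whose axes are the flange's). Camera axes: x right, y down, z forward; pixel columns grow to the right and rows downward; lengths in m; the calibration is good to about 2 mm. A picture is of the moment at which its call begins: read the wrist's pose just before it.
- r.finish_job(): hands the job in; it is judged then, once.
The state is a dict: "time_s": time; "q": joint angles; "dq": joint speeds; "joint_torque": joint torques, N m; "tcp_pos": TCP position; "ee_rot": TCP orientation; "ft_force": force on the tool from outside, world axes, zero at the start; "torque": the same for the moment, N m; "width": opening from 0.0 (shut) to 1.0 (fully open); "finger_force": force on a finger pad.
Only numpy, scipy, OpenCV 4.12 (cv2) and the standard library are available. Lean on these libraries where they do the work, as an engineer would, in place of code of your own. Each camera call takes 0.05 s, during which the arm holds its last target. There are 200 camera calls.

## Working session

There is one attempt and no reset: what is moved stays moved. The work goes in short steps, Python scripts to look and compute and a shell command to move; the robot and the scene stay as the last step left them, time stands still between calls to the robot, and variables do not carry over. Pictures are saved under pics/ and viewed, at most 14 in all, crops included, and the job is handed in when it is done.

```bash
ls; mkdir -p pics
cat > h.py <<'E'
import numpy as np, cv2
from rig import r, read_camera
from scipy.spatial.transform import Rotation as Ro
def snap(n,f):
    c=read_camera(n); cv2.imwrite('pics/'+f+'.png',c['pixels'][:,:,::-1]); np.savez('pics/'+f+'.npz',**c); return c
E
python3 - <<'E'
from h import *
for n in('scene','top'):
    c=snap(n,n+'0'); print(n,c['camera_matrix'].tolist(),c['k1'],c['R'].tolist(),c['t'].tolist())
print(r.get_state())
E
```

```text
pics
scene [[557.2813255019199, 0.0, 312.2724759325229], [0.0, 557.2813255019199, 237.45207400303408], [0.0, 0.0, 1.0]] -0.06416618165359664 [[0.22577091571345362, 0.9741618496919271, 0.00601533230269966], [0.7137337359651805, -0.16120543778246318, -0.6816134982338234], [-0.6630321619371826, 0.15818184925637874, -0.7316876757215047]] [-0.13917579041332961, -0.35012153259307394, 1.468937849224238]
top [[529.731766787919, 0.0, 326.3597737035159], [0.0, 529.731766787919, 244.07057395965336], [0.0, 0.0, 1.0]] 0.035127849099176656 [[-0.0013927391197141696, -0.9999987464251695, -0.0007532767313420225], [-0.9835518223346816, 0.0015058897481962116, -0.18061989114766044], [0.18062079907881828, 0.0004893303136338782, -0.983552686690435]] [0.01543041505253816, 0.5915012838666777, 1.1220203066874748]
{'time_s': 0.1, 'q': array([ 1.15600639e+00,  3.42632099e-01,  1.52488926e+00,  3.27953180e-06,
        1.27539528e+00, -1.46002408e-01]), 'dq': array([ 2.71572172e-04, -6.02282584e-05, -1.58457186e-03,  5.43591151e-04,
       -4.04923152e-04,  8.29001243e-04]), 'joint_torque': array([ 1.79691600e-03, -4.32000697e+01, -2.44698304e+01,  7.18010939e-02,
        5.25199191e-02, -3.11099861e-06]), 'tcp_pos': array([0.13926545, 0.50585113, 0.24013657]), 'ee_rot': array([-4.20892542e-01, -3.11289720e+00,  1.99689193e-03]), 'ft_force': array([ 0.04864845, -0.03748542,  0.01879373]), 'torque': array([-0.00306095, -0.0268056 , -0.02265465]), 'finger_force': 0.0, 'width': 0.9989176947335592}
```

View pics/top0.png

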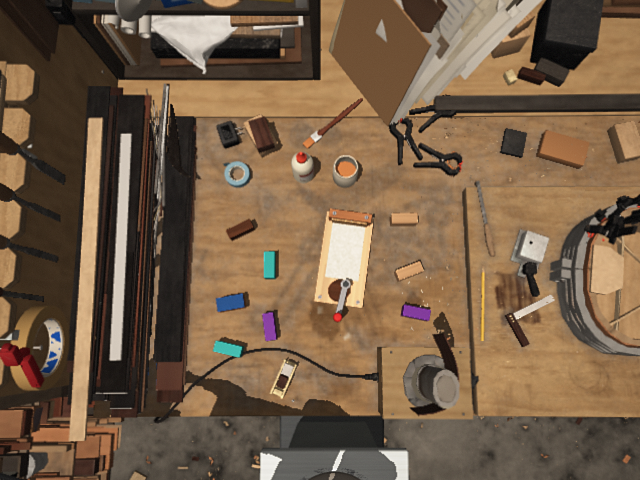

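View pics/scene0.png

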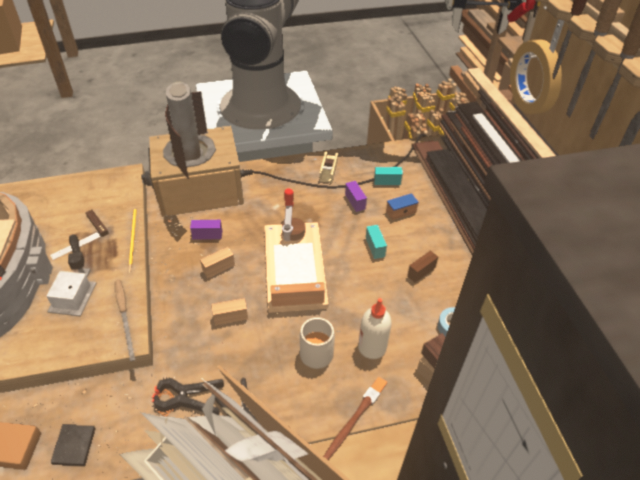

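Top view: the pale maple slips are at (404,219) and (409,270), the dark rosewood at (241,229), and the blue-topped caul at (231,302). The jig is around (345,258), with its red knob at (338,317). The look-alikes are purple at (417,312) and (270,325), and turquoise at (270,264) and (228,348). I'll confirm this in an enlarged crop.

```bash
cat >> h.py <<'E'
def rays(c,uv):
    K=c['camera_matrix']; k=float(c['k1'])
    d=(np.asarray(uv,float).reshape(-1,2)-[K[0,2],K[1,2]])/[K[0,0],K[1,1]]; s=d.copy()
    for _ in range(10): s=d/(1+k*(s**2).sum(1,keepdims=True))
    return np.c_[s,np.ones(len(s))]
def world(c,uv,z=None):
    "pixel -> world using range (z None) or plane height z"
    R,t=c['R'],c['t']; C=-R.T@t; D=rays(c,uv)@R
    if z is None:
        p=np.asarray(uv).astype(int).reshape(-1,2); s=c['range_z'][p[:,1],p[:,0]][:,None]
    else: s=((z-C[2])/D[:,2])[:,None]
    return C+s*D
def cloud(c):
    v,u=np.mgrid[:480,:640]; W=world(c,np.c_[u.ravel(),v.ravel()]).reshape(480,640,3); W[c['range_z']<=0]=np.nan; return W
E
python3 - <<'E'
from h import *
for n in('top','scene'):
    c=dict(np.load(f'pics/{n}0.npz')); W=cloud(c); hsv=cv2.cvtColor(c['pixels'],cv2.COLOR_RGB2HSV)
    # blobs 20..60 mm above bench
    m=((W[...,2]>.022)&(W[...,2]<.045)&(W[...,0]>.3)&(W[...,0]<.75)&(abs(W[...,1])<.4)).astype(np.uint8)
    N,L,S,Ce=cv2.connectedComponentsWithStats(m,connectivity=4)
    for i in range(1,N):
        if S[i,4]<60: continue
        P=W[L==i]; zt=np.percentile(P[:,2],70); T=P[P[:,2]>zt-.005]
        (x,y),(w,h),a=cv2.minAreaRect((T[:,:2]*1000).astype(np.float32))
        print(n,Ce[i].round(),S[i,4],'xy',round(x,1),round(y,1),'wh',round(w,1),round(h,1),'ang',round(a,1),'z',(zt*1000).round(1),'hsv',np.median(hsv[L==i],0))
c=np.load('pics/top0.npz')['pixels'][190:360,205:440,::-1]
cv2.imwrite('pics/crop0.png',cv2.resize(c,None,fx=3.4,fy=3.4,interpolation=cv2.INTER_CUBIC))
E
```

```text
top [345. 182.] 61 xy 741.5 -28.4 wh 46.1 12.1 ang 89.4 z 37.8 hsv [ 18.  57. 114.]
top [181. 301.] 1355 xy 524.7 351.4 wh 55.9 448.3 ang 89.2 z 32.5 hsv [  9. 118.  56.]
top [491. 285.] 8152 xy 515.0 -350.7 wh 429.0 98.6 ang 0.0 z 41.1 hsv [ 16. 120. 165.]
top [404. 218.] 317 xy 655.3 -162.4 wh 60.0 25.0 ang 89.1 z 34.8 hsv [ 14. 123. 209.]
top [239. 229.] 284 xy 631.2 212.4 wh 22.5 59.6 ang 26.2 z 34.7 hsv [  9. 162.  88.]
top [350. 223.] 91 xy 643.6 -41.0 wh 85.8 5.2 ang 83.7 z 39.3 hsv [ 14. 136. 103.]
top [269. 265.] 297 xy 548.4 143.3 wh 59.0 23.1 ang 1.0 z 34.7 hsv [ 87. 166. 182.]
top [409. 271.] 300 xy 534.8 -170.7 wh 23.8 60.5 ang 21.0 z 34.8 hsv [ 15. 123. 212.]
top [337. 293.] 321 xy 482.6 -14.6 wh 62.0 42.5 ang 38.9 z 39.7 hsv [ 10. 160.  96.]
top [230. 303.] 388 xy 464.2 228.4 wh 30.5 60.5 ang 10.3 z 33.6 hsv [108. 172. 141.]
top [416. 313.] 312 xy 441.7 -183.0 wh 60.5 24.1 ang 78.2 z 34.5 hsv [142. 157. 156.]
top [269. 327.] 315 xy 411.9 140.9 wh 59.6 24.2 ang 8.1 z 34.5 hsv [142. 151. 163.]
top [228. 349.] 318 xy 364.5 230.0 wh 59.7 23.8 ang 76.0 z 34.9 hsv [ 87. 162.
[... 880 characters left out ...]
cene [294. 228.] 366 xy 488.8 -7.6 wh 44.7 66.4 ang 69.4 z 37.9 hsv [ 12.  117.  151.5]
scene [205. 226.] 362 xy 442.9 -182.1 wh 60.1 27.4 ang 79.5 z 34.3 hsv [146. 130. 180.]
scene [376. 238.] 354 xy 551.8 145.2 wh 61.5 25.1 ang 0.8 z 34.1 hsv [ 85. 137. 217.]
scene [217. 259.] 423 xy 535.7 -169.4 wh 27.6 60.4 ang 19.1 z 34.1 hsv [ 16. 114. 241.]
scene [423. 263.] 357 xy 632.5 214.1 wh 24.1 62.6 ang 25.9 z 34.1 hsv [ 12. 140. 139.]
scene [298. 299.] 407 xy 667.3 -38.9 wh 94.9 6.5 ang 81.6 z 38.0 hsv [ 13. 128. 141.]
scene [229. 308.] 497 xy 656.7 -161.6 wh 60.3 28.8 ang 88.5 z 34.0 hsv [ 17. 112. 243.]
scene [315. 332.] 224 xy 743.3 -26.0 wh 41.7 11.8 ang 89.2 z 36.8 hsv [ 15.   84.  149.5]
```

View pics/crop0.png

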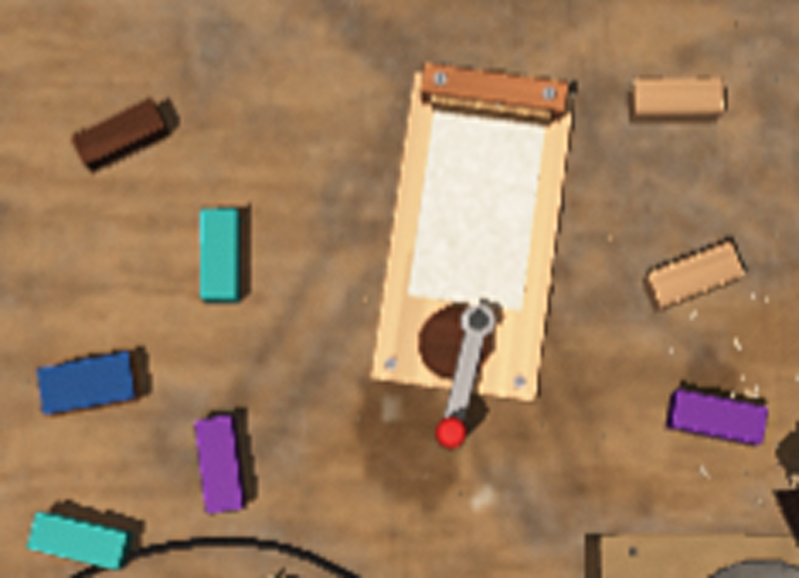

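The crop confirms it: pale maples at crop (678,98) and (697,272), the dark brown rosewood at (123,133), and the blue-topped caul at (87,381). The purple and turquoise blocks are decoys. Next is the jig pose.

Run:
```python
from h import *
for n in('top','scene'):
    c=dict(np.load(f'pics/{n}0.npz')); W=cloud(c); hsv=cv2.cvtColor(c['pixels'],cv2.COLOR_RGB2HSV)
    roi=(W[...,0]>.42)&(W[...,0]<.70)&(W[...,1]>-.13)&(W[...,1]<.09)
    def rect(m,s):
        P=W[m]; a=cv2.minAreaRect((P[:,:2]*1000).astype(np.float32)); print(n,s,[np.round(q,1).tolist() if not np.isscalar(q) else round(q,1) for q in a],'z',(np.median(P[:,2])*1000).round(1),m.sum())
    def big(m):
        N,L,S,_=cv2.connectedComponentsWithStats(m.astype(np.uint8)); return L==1+S[1:,4].argmax()
    rect(big(roi&(W[...,2]>.009)&(W[...,2]<.022)),'board')
    rect(big(roi&(W[...,2]>.010)&(W[...,2]<.022)&(hsv[...,1]<60)&(hsv[...,2]>150)),'bed')
    rect(big(roi&(W[...,2]>.048)&(W[...,2]<.062)&(W[...,0]>.6)),'fence')
    k=roi&(W[...,2]>.05)&(W[...,0]<.5)&(hsv[...,1]>180)&((hsv[...,0]<8)|(hsv[...,0]>172))
    P=W[k]; print(n,'knob',P[P[:,2]>P[:,2].max()-.008].mean(0).round(4),P[:,2].max(),k.sum())
    for y0 in np.arange(.26,.36,.02):
        s=(W[...,1]>y0)&(W[...,1]<y0+.02)&(W[...,0]>.38)&(W[...,0]<.72); print(n,'left y',y0.round(2),'zmax',np.nanpercentile(W[s][:,2],99).round(3) if s.sum() else None)
    for y0 in np.arange(-.24,-.34,-.02):
        s=(W[...,1]>y0)&(W[...,1]<y0+.02)&(W[...,0]>.38)&(W[...,0]<.72); print(n,'right y',y0.round(2),'zmax',np.nanpercentile(W[s][:,2],99).round(3) if s.sum() else None)
# triangulate hand-read corners / compare
s=r.get_state(); print(Ro.from_rotvec(s['ee_rot']).as_matrix().round(3))
```

```text
top board [[564.4, -25.6], [110.0, 209.8], 81.9] z 15.0 3498
top bed [[581.2, -27.9], [76.3, 126.1], 82.2] z 15.3 1777
top fence [[654.9, -38.4], [95.7, 25.2], 81.1] z 54.4 415
top knob [ 0.4301 -0.0082  0.0776] 0.08150833327112639 64
top left y 0.26 zmax 0.005
top left y 0.28 zmax 0.005
top left y 0.3 zmax 0.005
top left y 0.32 zmax 0.054
top left y 0.34 zmax 0.055
top right y -0.24 zmax 0.006
top right y -0.26 zmax 0.007
top right y -0.28 zmax 0.007
top right y -0.3 zmax 0.006
top right y -0.32 zmax 0.047
top right y -0.34 zmax 0.051
scene board [[565.5, -23.9], [110.0, 215.5], 81.9] z 15.1 3412
scene bed [[565.9, -24.6], [79.1, 107.6], 82.0] z 15.3 1606
scene fence [[658.9, -36.8], [95.1, 22.3], 81.9] z 54.6 586
scene knob [ 0.4339 -0.0076  0.0785] 0.08198546200405965 32
scene left y 0.26 zmax 0.012
scene left y 0.28 zmax 0.003
scene left y 0.3 zmax 0.003
scene left y 0.32 zmax 0.053
scene left y 0.34 zmax 0.054
scene right y -0.24 zmax 0.004
scene right y -0.26 zmax 0.006
scene right y -0.28 zmax 0.004
scene right y -0.3 zmax 0.004
scene right y -0.32 zmax 0.045
scene right y -0.34 zmax 0.051
[[-0.964  0.266 -0.001]
 [ 0.266  0.964 -0.001]
 [ 0.    -0.001 -1.   ]]
```

```bash
cat >> h.py <<'E'
JIG=np.array([565.3,-24.7]); JY=-8.1
def jig(x,y=0):
    a=np.radians(JY); return JIG+[x*np.cos(a)-y*np.sin(a), x*np.sin(a)+y*np.cos(a)]
def injig(p):
    a=np.radians(JY); d=np.asarray(p)[:2]-JIG; return np.array([d[0]*np.cos(a)+d[1]*np.sin(a),-d[0]*np.sin(a)+d[1]*np.cos(a)])
def pose():
    s=r.get_state(); M=Ro.from_rotvec(s['ee_rot']).as_matrix(); return s,s['tcp_pos']*1000,np.degrees(np.arctan2(M[1,1],M[0,1]))
def plan(*wps):
    "wps (x,y,z mm, yaw of tool y deg): shifts cm/turn deg, each from the one before; tool taken as pointing down"
    s,p,y=pose(); print('now',p.round(1),y.round(1),'t',round(s['time_s'],1))
    for w in wps:
        d=np.array(w[:3])-p; a=np.radians(y); Y=np.array([np.cos(a),np.sin(a)]); X=np.array([-Y[1],Y[0]])
        t=-((w[3]-y+90)%180-90)
        print('to',np.round(w,1),'rows',np.round([d[:2]@X/10,d[:2]@Y/10,-d[2]/10,t],2)); p=np.array(w[:3]);y=y-t
E
python3 - <<'E'
from h import *
plan((250,350,200,89),(370,180,160,89),(500,0,140,89),(620,-120,110,89),(656,-162,40,89),(656,-162,17,89))
E
```

```text
now [139.3 505.9 240.1] 74.6 t 0.1
to [250 350 200  89] rows [-14.81 -12.08   4.01 -14.4 ]
to [370 180 160  89] rows [-12.29 -16.79   4.    -0.  ]
to [500   0 140  89] rows [-13.31 -17.77   2.    -0.  ]
to [ 620 -120  110   89] rows [-12.21 -11.79   3.    -0.  ]
to [ 656 -162   40   89] rows [-3.67 -4.14  7.   -0.  ]
to [ 656 -162   17   89] rows [ 0.   0.   2.3 -0. ]
```

```bash
python3 -m inch '[[[-14.8,-12.1,4,-14.4],[-14.8,-12.1,4,-14.4],[-14.8,-12.1,4,-14.4],[-14.8,-12.1,4,-14.4],[-14.8,-12.1,4,-14.4]]]' -1 && python3 -m inch '[[[-12.3,-16.8,4,0],[-12.3,-16.8,4,0],[-12.3,-16.8,4,0],[-12.3,-16.8,4,0],[-12.3,-16.8,4,0]]]' && python3 -m inch '[[[-13.3,-17.8,2,0],[-13.3,-17.8,2,0],[-13.3,-17.8,2,0],[-13.3,-17.8,2,0],[-13.3,-17.8,2,0]]]' && python3 -m inch '[[[-12.2,-11.8,3,0],[-12.2,-11.8,3,0],[-12.2,-11.8,3,0],[-12.2,-11.8,3,0],[-12.2,-11.8,3,0]]]'
python3 - <<'E'
from h import *
s,p,y=pose(); c=snap('wrist','w1'); print(c.keys(),c['tool_from_camera'].round(4).tolist())
plan((656,-162,40,89),(656,-162,17,89))
E
```

```text
time_s: 0.6
tcp_pos: [0.2518, 0.3459, 0.1994]
ee_rot: [-0.036, -3.14, 0.006]
ft_force: [0.0, 0.4, -0.1]
width: 1.001
finger_force: 0.0
time_s: 1.1
tcp_pos: [0.3718, 0.1773, 0.16]
ee_rot: [-0.034, -3.141, 0.001]
ft_force: [-0.5, 0.4, 0.8]
width: 1.001
finger_force: 0.0
time_s: 1.6
tcp_pos: [0.502, -0.0025, 0.1403]
ee_rot: [0.031, 3.14, -0.0]
ft_force: [-0.1, 0.4, -0.0]
width: 0.996
finger_force: 0.0
time_s: 2.1
tcp_pos: [0.6213, -0.1215, 0.1091]
ee_rot: [-0.03, -3.141, -0.0]
ft_force: [0.6, 1.3, 0.2]
width: 1.001
finger_force: 0.0
dict_keys(['pixels', 'range_z', 'camera_matrix', 'k1', 'tool_from_camera']) [[-0.0001, -0.9667, -0.2557, 0.0679], [1.0, -0.0002, 0.0004, 0.0003], [-0.0004, -0.2557, 0.9667, -0.1432], [0.0, 0.0, 0.0, 1.0]]
now [ 620.1 -120.1  109.5] 88.9 t 2.1
to [ 656 -162   40   89] rows [-3.67 -4.13  6.95 -0.05]
to [ 656 -162   17   89] rows [ 0.   0.   2.3 -0. ]
```

```bash
cat >> h.py <<'E'
def wcam(f):
    "wrist picture with world R,t added"
    s,p,y=pose(); c=dict(snap('wrist',f)); T=np.eye(4); T[:3,:3]=Ro.from_rotvec(s['ee_rot']).as_matrix(); T[:3,3]=s['tcp_pos']
    M=np.linalg.inv(T@c['tool_from_camera']); c['R'],c['t']=M[:3,:3],M[:3,3]; np.savez('pics/'+f+'.npz',**c); return c
def tops(c,z0,z1,x,y,mn=80):
    "rects of connected top surfaces in a height band (m) and xy box (mm)"
    W=cloud(c)*1000; m=((W[...,2]>z0)&(W[...,2]<z1)&(W[...,0]>x[0])&(W[...,0]<x[1])&(W[...,1]>y[0])&(W[...,1]<y[1])).astype(np.uint8)
    N,L,S,Ce=cv2.connectedComponentsWithStats(m,connectivity=4)
    for i in range(1,N):
        if S[i,4]<mn: continue
        P=W[L==i]; (a,b),(w,h),an=cv2.minAreaRect(P[:,:2].astype(np.float32)); yaw=(an+(0 if h>w else 90)+45)%180-45
        print('px',Ce[i].round(),S[i,4],'xy',round(a,1),round(b,1),'th,len',round(min(w,h),1),round(max(w,h),1),'yaw',round(yaw,1),'z',np.median(P[:,2]).round(1),'jig',injig((a,b)).round(1),'rgb',np.median(c['pixels'][L==i],0))
E
python3 - <<'E'
from h import *
c=wcam('w2'); tops(c,26,42,(600,710),(-220,-100))
E
```

```text
px [252. 311.] 2223 xy 649.7 -158.7 th,len 13.0 54.2 yaw -2.0 z 32.9 jig [ 102.4 -120.7] rgb [100.  79.  60.]
```

View pics/w2.png

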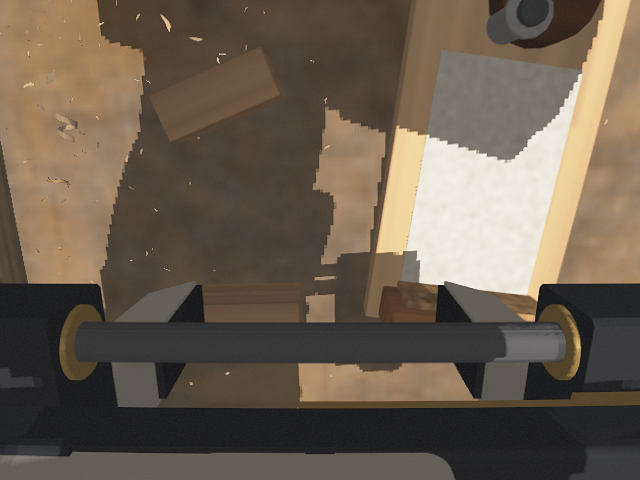

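The wrist picture shows maple_2 whole at (215,95), the jig board and white bed at the right, and maple_1 partly hidden behind the gripper bar at (250,310). I'll use it to cross-check maple_2, then go down on maple_1.

```bash
python3 - <<'E'
from h import *
c=dict(np.load('pics/w2.npz')); tops(c,29,42,(490,580),(-220,-120)); 
W=cloud(c)*1000
# jig board right edge (y-min) and left edge of visible board: bounded lines
m=(W[...,2]>9)&(W[...,2]<21)&(W[...,0]>530)&(W[...,0]<640)&(W[...,1]>-110)&(W[...,1]<60); P=W[m]
J=np.array([injig(p) for p in P[::7]]); 
for a in range(-30,70,20):
    q=J[(J[:,0]>a)&(J[:,0]<a+20)]; print(a,q[:,1].min().round(1),q[:,1].max().round(1),len(q))
plan((656,-162,40,89),(656,-162,17,89))
E
python3 -m inch '[[[-3.7,-4.1,2,0],[-3.7,-4.1,4.5,0],[-3.7,-4.1,7,0],[-3.7,-4.1,8.2,0],[-3.7,-4.1,9.2,0]]]' && python3 -m inch '[[[0,0,0,0],[0,0,0,0],[0,0,0,0]]]' 0.5 25 && python3 -m inch '[[[0,0,0,0],[0,0,0,0],[0,0,0,0],[0,0,0,0]]]'
```

```text
px [214.  95.] 6441 xy 536.0 -169.9 th,len 24.8 60.5 yaw 20.6 z 33.1 jig [  -8.6 -147.8] rgb [105.  83.  63.]
-30 -54.5 54.8 1117
-10 -54.7 56.5 1070
10 -54.8 55.2 1004
30 -54.8 54.3 945
50 -54.8 54.9 884
now [ 619.5 -119.2  109.9] 89.0 t 2.2
to [ 656 -162   40   89] rows [-3.73 -4.22  6.99  0.01]
to [ 656 -162   17   89] rows [ 0.   0.   2.3 -0. ]
time_s: 2.7
tcp_pos: [0.6557, -0.1604, 0.0184]
ee_rot: [-0.025, -3.141, -0.001]
ft_force: [0.8, -0.9, 0.3]
width: 0.998
finger_force: 0.0
time_s: 3.0
tcp_pos: [0.6569, -0.1619, 0.0203]
ee_rot: [0.027, 3.139, -0.001]
ft_force: [0.0, 0.7, -0.4]
width: 0.788
finger_force: 0.0
time_s: 3.4
tcp_pos: [0.6565, -0.1621, 0.0197]
ee_rot: [0.028, 3.14, -0.0]
ft_force: [-1.0, 0.8, 6.5]
width: 0.655
finger_force: 24.9
```

```bash
python3 -m inch '[[[0,0,-2,0],[0,0,-4,0],[0,0,-6,0],[0,0,-8,0],[0,0,-8,0]]]'
python3 - <<'E'
from h import *
j=jig(62); plan((*j,100,81.9),(*j,45,81.9),(*j,35,81.9)); print(r.get_state()['finger_force'])
E
```

```text
time_s: 3.9
tcp_pos: [0.6576, -0.1626, 0.1016]
ee_rot: [0.028, 3.136, -0.003]
ft_force: [0.5, 0.6, 0.6]
width: 0.652
finger_force: 24.9
now [ 657.6 -162.6  101.6] 89.0 t 3.9
to [626.7 -33.4 100.   81.9] rows [ 3.32 12.86  0.16  7.09]
to [626.7 -33.4  45.   81.9] rows [ 0.   0.   5.5 -0. ]
to [626.7 -33.4  35.   81.9] rows [ 0.  0.  1. -0.]
24.888754785060883
```

```bash
python3 -m inch '[[[3.3,4,0,7.1],[3.3,8,0,7.1],[3.3,12.9,0,7.1],[3.3,12.9,0,7.1],[3.3,12.9,0,7.1]]]'
python3 - <<'E'
from h import *
s,p,y=pose(); print(p,injig(p))
j=jig(62); plan((*j,45,81.9),(*j,35,81.9))
E
```

```text
time_s: 4.4
tcp_pos: [0.6249, -0.0312, 0.0976]
ee_rot: [-0.218, -3.133, 0.0]
ft_force: [-1.1, -0.3, -0.8]
width: 0.657
finger_force: 24.9
[624.87313683 -31.21650332  97.60344577] [59.89699817  1.94243592]
now [624.9 -31.2  97.6] 82.0 t 4.4
to [626.7 -33.4  45.   81.9] rows [-0.21 -0.19  5.26  0.15]
to [626.7 -33.4  35.   81.9] rows [ 0.  0.  1. -0.]
```

```bash
python3 -m inch '[[[-0.1,-0.1,2,0],[-0.1,-0.1,4,0],[-0.1,-0.1,5.2,0],[-0.1,-0.1,5.2,0],[-0.1,-0.1,5.2,0]]]'
python3 - <<'E'
from h import *
P=[]
for i in range(3):
    P.append(pose()[1]); wcam('w3')
P=np.mean(P,0); print(P,injig(P))
c=dict(np.load('pics/w3.npz')); tops(c,40,75,(560,720),(-120,60))
E
```

```text
time_s: 4.9
tcp_pos: [0.6264, -0.0343, 0.0467]
ee_rot: [-0.223, -3.134, -0.0]
ft_force: [0.2, 0.7, 0.7]
width: 0.653
finger_force: 24.9
[626.64784603 -34.17022544  47.21415112] [62.07018535 -0.73176014]
px [320. 305.] 10027 xy 617.5 -32.2 th,len 7.3 94.4 yaw -8.2 z 58.1 jig [52.7 -0. ] rgb [97. 77. 59.]
px [320. 382.] 7317 xy 641.8 -35.7 th,len 28.0 76.9 yaw -7.8 z 53.9 jig [77.3 -0.1] rgb [97. 67. 47.]
```

```bash
python3 -m inch '[[[0,0.05,0.5,0],[0,0.05,1,0],[0,0.05,1.2,0],[0,0.05,1.2,0]]]' && python3 -m inch '[[[-0.2,0,0,0],[-0.4,0,0,0],[-0.5,0,0,0],[-0.5,0,0,0]]]'&& python3 -m inch '[[[-0.1,0,0,0],[-0.1,0,0,0],[-0.1,0,0,0]]]'
```

```text
time_s: 5.45
tcp_pos: [0.6261, -0.0329, 0.0347]
ee_rot: [-0.222, -3.134, -0.0]
ft_force: [-1.4, 0.3, 0.7]
width: 0.657
finger_force: 24.9
time_s: 5.85
tcp_pos: [0.6315, -0.0338, 0.0347]
ee_rot: [0.222, 3.133, 0.0]
ft_force: [-0.2, -1.1, 1.3]
width: 0.653
finger_force: 24.9
time_s: 6.15
tcp_pos: [0.6321, -0.0339, 0.0347]
ee_rot: [-0.222, -3.133, -0.0]
ft_force: [-1.8, 0.7, 0.7]
width: 0.651
finger_force: 24.9
```

```bash
python3 -m inch '[[[0,0,0.05,0],[-0.1,0,0.1,0],[-0.1,0,0.1,0],[-0.1,0,0.1,0]]]' && python3 -m inch '[[[-0.1,0,0,0],[-0.1,0,0,0],[-0.1,0,0,0]]]' && python3 -m inch '[[[-0.1,0,0,0],[-0.1,0,0,0],[-0.1,0,0,0]]]'
```

```text
time_s: 6.55
tcp_pos: [0.6323, -0.0339, 0.0346]
ee_rot: [-0.222, -3.132, -0.0]
ft_force: [-6.7, 0.4, 9.2]
width: 0.658
finger_force: 24.9
time_s: 6.85
tcp_pos: [0.6328, -0.0339, 0.0346]
ee_rot: [-0.222, -3.131, -0.0]
ft_force: [-9.3, 0.7, 11.4]
width: 0.652
finger_force: 24.9
time_s: 7.15
tcp_pos: [0.6331, -0.034, 0.0347]
ee_rot: [-0.222, -3.129, -0.001]
ft_force: [-10.7, 0.5, 13.6]
width: 0.654
finger_force: 24.8
```

```bash
python3 -m inch '[[[0.2,0,-0.1,0],[0.25,0,-0.1,0],[0.25,0,-0.1,0]]]' && python3 -m inch '[[[0,0,0,0],[0,0,0,0],[0,0,0,0]]]' -1 && python3 -m inch '[[[0,0,-2,0],[0,0,-5,0],[0,0,-8,0],[0,0,-10,0],[0,0,-10,0]]]'
python3 - <<'E'
from h import *
c=wcam('w4'); tops(c,42,53,(560,660),(-90,30),150); c=snap('top','t4'); tops(c,44,53,(560,642),(-90,30),40)
plan((632,180,120,116),(631.9,213.2,40,116),(631.9,213.2,19,116))
E
```

```text
time_s: 7.45
tcp_pos: [0.6324, -0.0339, 0.0347]
ee_rot: [-0.222, -3.133, -0.0]
ft_force: [-4.5, 0.5, 2.9]
width: 0.653
finger_force: 24.9
time_s: 7.75
tcp_pos: [0.6331, -0.034, 0.0346]
ee_rot: [0.222, 3.133, 0.0]
ft_force: [0.9, 0.6, 0.2]
width: 0.865
finger_force: 0.0
time_s: 8.25
tcp_pos: [0.6349, -0.0342, 0.1383]
ee_rot: [0.221, 3.126, -0.001]
ft_force: [0.6, -0.7, -0.0]
width: 0.997
finger_force: 0.0
px [319. 252.] 6400 xy 634.8 -34.3 th,len 30.0 94.8 yaw -7.6 z 48.0 jig [70.1  0.3] rgb [111.  88.  65.]
px [348. 227.] 119 xy 630.2 -34.1 th,len 11.4 58.8 yaw -7.9 z 49.1 jig [65.6 -0.2] rgb [207. 159. 115.]
now [632.8 -33.9 134.5] 81.9 t 8.3
to [632 180 120 116] rows [  3.1   21.17   1.45 -34.1 ]
to [631.9 213.2  40.  116. ] rows [-1.45  2.99  8.   -0.  ]
to [631.9 213.2  19.  116. ] rows [ 0.   0.   2.1 -0. ]
```

```bash
python3 -m inch '[[[3.1,4.5,1.4,-6.8],[3.1,9,1.4,-13.6],[3.1,13.5,1.4,-20.5],[3.1,18,1.4,-27.3],[3.1,21.2,1.4,-34.1]]]' && python3 -m inch '[[[-1.4,3,3,0],[-1.4,3,6,0],[-1.4,3,8,0],[-1.4,3,8,0]]]'
python3 - <<'E'
from h import *
P=np.array([(pose()[1],wcam('w5'))[0] for i in range(3)]).mean(0); print(P)
plan((631.9,213.2,19,116)); c=dict(np.load('pics/w5.npz')); tops(c,25,42,(580,690),(150,270),150)
E
```

```text
time_s: 8.85
tcp_pos: [0.631, 0.1832, 0.1187]
ee_rot: [0.716, -3.056, -0.001]
ft_force: [-0.2, -0.3, -0.7]
width: 0.999
finger_force: 0.0
time_s: 9.25
tcp_pos: [0.628, 0.2131, 0.0353]
ee_rot: [0.705, -3.051, -0.0]
ft_force: [-0.8, 0.4, -0.4]
width: 1.0
finger_force: 0.0
[629.48326024 213.15812803  37.58305608]
now [631.7 213.2  41. ] 116.0 t 9.4
to [631.9 213.2  19.  116. ] rows [-0.02 -0.01  2.2  -0.02]
px [184. 298.] 964 xy 647.7 165.4 th,len 11.8 23.4 yaw -17.3 z 35.2 jig [ 54.8 199.8] rgb [120.  115.5 106. ]
px [455. 298.] 988 xy 603.8 255.9 th,len 11.1 23.2 yaw 71.3 z 34.9 jig [ -1.5 283.3] rgb [73.  70.5 68. ]
px [319. 304.] 6023 xy 628.6 211.5 th,len 13.6 60.3 yaw 26.5 z 33.0 jig [ 29.4 242.8] rgb [90. 63. 50.]
```

```bash
python3 -m inch '[[[-0.1,0,1,0],[-0.1,0,1.9,0],[-0.1,0,1.9,0]]]' && python3 -m inch '[[[0,0,0,0],[0,0,0,0],[0,0,0,0],[0,0,0,0],[0,0,0,0]]]' 0.5 25 && python3 -m inch '[[[0,0,0,0],[0,0,0,0]]]' && python3 -m inch '[[[0,0,-2,0],[0,0,-5,0],[0,0,-8,0],[0,0,-8,0]]]'
python3 - <<'E'
from h import *
j=jig(38); plan((620,120,110,99),(*j,105,81.9),(*j,45,81.9)); print(r.get_state()['finger_force'])
E
```

```text
time_s: 9.7
tcp_pos: [0.6314, 0.2135, 0.0204]
ee_rot: [0.706, -3.059, -0.0]
ft_force: [-0.3, 0.4, -1.1]
width: 1.001
finger_force: 0.0
time_s: 10.2
tcp_pos: [0.6323, 0.2139, 0.022]
ee_rot: [-0.707, 3.061, 0.0]
ft_force: [-0.1, 0.1, 0.2]
width: 0.656
finger_force: 25.0
time_s: 10.4
tcp_pos: [0.6323, 0.2139, 0.022]
ee_rot: [-0.707, 3.061, 0.0]
ft_force: [0.5, 0.7, 2.2]
width: 0.651
finger_force: 25.0
time_s: 10.8
tcp_pos: [0.6347, 0.2144, 0.1066]
ee_rot: [-0.705, 3.053, -0.0]
ft_force: [0.4, 0.6, -0.2]
width: 0.653
finger_force: 25.0
now [634.7 214.4 106.6] 116.0 t 10.8
to [620 120 110  99] rows [ 5.46 -7.84 -0.34 17.  ]
to [602.9 -30.1 105.   81.9] rows [  4.03 -14.55   0.5   17.1 ]
to [602.9 -30.1  45.   81.9] rows [ 0.  0.  6. -0.]
24.96561884880066
```

```bash
python3 -m inch '[[[2.5,-4,-0.3,8],[5,-7.8,-0.3,17],[5.4,-7.8,-0.3,17]]]' && python3 -m inch '[[[2,-4.5,0.5,8],[4,-9,0.5,17.1],[4,-14,0.5,17.1],[4,-14.5,0.5,17.1],[4,-14.5,0.5,17.1]]]' && python3 -m inch '[[[0,0,2,0],[0,0,4,0],[0,0,4.5,0],[0,0,4.5,0],[0,0,4.5,0]]]'
python3 - <<'E'
from h import *
P=np.array([(pose()[1],wcam('w6'))[0] for i in range(4)]); print(P.round(1)); P=P.mean(0); print(P, injig(P),pose()[2])
c=dict(np.load('pics/w6.npz')); tops(c,40,90,(560,720),(-120,60),300)
E
```

```text
time_s: 11.1
tcp_pos: [0.6172, 0.1152, 0.1039]
ee_rot: [0.234, -3.131, 0.002]
ft_force: [-0.1, 0.4, -0.9]
width: 0.652
finger_force: 25.0
time_s: 11.6
tcp_pos: [0.601, -0.0305, 0.0991]
ee_rot: [-0.225, -3.133, -0.001]
ft_force: [-0.2, 1.5, 0.4]
width: 0.652
finger_force: 25.0
time_s: 12.1
tcp_pos: [0.6015, -0.0285, 0.0553]
ee_rot: [0.22, 3.133, 0.0]
ft_force: [-0.4, -0.1, -0.3]
width: 0.649
finger_force: 25.0
[[601.5 -28.5  55.3]
 [601.7 -28.8  55.6]
 [601.7 -29.   55.7]
 [601.6 -29.1  55.7]]
[601.6389052  -28.86303142  55.59031691] [36.5629521   0.99869691] 81.91304078368297
px [320. 303.] 10869 xy 593.8 -27.6 th,len 6.8 94.7 yaw -7.7 z 62.8 jig [28.6  1.1] rgb [63. 44. 34.]
px [217. 379.] 665 xy 601.3 -60.0 th,len 3.2 14.2 yaw 81.2 z 86.5 jig [ 40.6 -29.9] rgb [35. 35. 37.]
px [422. 379.] 643 xy 610.0 1.5 th,len 2.9 14.6 yaw 81.3 z 86.5 jig [40.6 32.2] rgb [36. 34. 37.]
px [319. 382.] 5617 xy 626.6 -31.4 th,len 33.0 62.6 yaw -10.8 z 48.2 jig [61.6  2. ] rgb [116.  91.  69.]
```

```bash
python3 -m inch '[[[0,-0.1,0.8,0],[0,-0.1,1.5,0],[0,-0.1,1.85,0],[0,-0.1,1.85,0]]]' && python3 -m inch '[[[-0.2,0,0,0],[-0.4,0,0,0],[-0.6,0,0,0],[-0.6,0,0,0],[-0.6,0,0,0]]]'&& python3 -m inch '[[[-0.1,0,0,0],[-0.1,0,0,0],[-0.1,0,0,0]]]' && python3 -m inch '[[[-0.1,0,0,0],[-0.1,0,0,0],[-0.1,0,0,0]]]'
```

```text
time_s: 12.7
tcp_pos: [0.6005, -0.0305, 0.0368]
ee_rot: [-0.222, -3.133, 0.0]
ft_force: [-3.4, 0.5, 9.8]
width: 0.65
finger_force: 25.0
time_s: 13.2
tcp_pos: [0.6066, -0.0313, 0.0368]
ee_rot: [-0.222, -3.133, -0.0]
ft_force: [-2.0, 0.8, 7.9]
width: 0.649
finger_force: 25.0
time_s: 13.5
tcp_pos: [0.6074, -0.0314, 0.0368]
ee_rot: [-0.222, -3.133, -0.0]
ft_force: [-4.1, 1.3, 9.0]
width: 0.651
finger_force: 25.0
time_s: 13.8
tcp_pos: [0.6083, -0.0315, 0.0368]
ee_rot: [-0.222, -3.133, -0.0]
ft_force: [-4.3, 1.3, 9.2]
width: 0.652
finger_force: 25.0
```

```bash
python3 -m inch '[[[-0.1,0,-0.05,0],[-0.1,0,-0.05,0],[-0.1,0,-0.05,0]]]' && python3 -m inch '[[[-0.1,0,0,0],[-0.1,0,0,0],[-0.1,0,0,0]]]'
```

```text
time_s: 14.1
tcp_pos: [0.6093, -0.0316, 0.0368]
ee_rot: [-0.222, -3.133, -0.0]
ft_force: [-3.6, 0.3, 5.8]
width: 0.653
finger_force: 25.0
time_s: 14.4
tcp_pos: [0.6096, -0.0316, 0.0368]
ee_rot: [-0.222, -3.131, -0.0]
ft_force: [-6.6, 1.0, 9.2]
width: 0.653
finger_force: 25.0
```

```bash
python3 -m inch '[[[0.1,0,-0.1,0],[0.1,0,-0.1,0],[0.1,0,-0.1,0]]]' && python3 -m inch '[[[0,0,0,0],[0,0,0,0],[0,0,0,0]]]' -1 && python3 -m inch '[[[0,0,-2,0],[0,0,-5,0],[0,0,-8,0],[0,0,-8,0],[0,0,-8,0]]]'
python3 - <<'E'
from h import *
c=snap('top','t7'); tops(c,44,53,(540,642),(-90,30),40); c=wcam('w7'); tops(c,42,53,(540,660),(-90,30),150)
plan((550,-140,110,110.3),(535.5,-170,45,110.3))
E
```

```text
time_s: 14.7
tcp_pos: [0.6093, -0.0316, 0.0372]
ee_rot: [-0.222, -3.132, -0.0]
ft_force: [-2.7, 0.9, -0.5]
width: 0.65
finger_force: 25.0
time_s: 15.0
tcp_pos: [0.6102, -0.0317, 0.0378]
ee_rot: [0.222, 3.133, 0.0]
ft_force: [-1.0, 0.1, -0.4]
width: 0.859
finger_force: 0.0
time_s: 15.5
tcp_pos: [0.6102, -0.0317, 0.1183]
ee_rot: [0.222, 3.132, -0.0]
ft_force: [-0.3, 0.1, -0.6]
width: 0.998
finger_force: 0.0
px [347. 240.] 99 xy 600.9 -31.4 th,len 8.7 59.3 yaw -7.8 z 48.3 jig [36.2 -1.6] rgb [87. 53. 35.]
px [320. 281.] 9428 xy 621.9 -29.4 th,len 46.8 73.4 yaw -8.1 z 48.1 jig [56.7  3.3] rgb [104.  77.  56.]
now [609.1 -31.6 116.6] 81.9 t 15.6
to [ 550.  -140.   110.   110.3] rows [  4.33 -11.57   0.66 -28.4 ]
to [ 535.5 -170.    45.   110.3] rows [ 2.4  -2.31  6.5  -0.  ]
```

```bash
python3 -m inch '[[[1.5,-4,0,-7],[3,-8,0,-14],[4.3,-11.6,0,-21],[4.3,-11.6,0,-28.4],[4.3,-11.6,0,-28.4]]]' && python3 -m inch '[[[2.4,-2.3,3,0],[2.4,-2.3,6,0],[2.4,-2.3,7,0],[2.4,-2.3,7,0],[2.4,-2.3,7,0]]]'
python3 - <<'E'
from h import *
P=np.array([(pose()[1],wcam('w8'))[0] for i in range(3)]); print(P.round(1))
plan((535.8,-170,20,110.3)); c=dict(np.load('pics/w8.npz')); tops(c,25,42,(480,590),(-230,-110),150)
E
```

```text
time_s: 16.1
tcp_pos: [0.5499, -0.1413, 0.1165]
ee_rot: [0.552, -3.091, -0.002]
ft_force: [0.3, -0.6, -0.1]
width: 1.0
finger_force: 0.0
time_s: 16.6
tcp_pos: [0.5372, -0.1698, 0.0483]
ee_rot: [-0.554, 3.092, -0.0]
ft_force: [-0.8, -0.0, 0.7]
width: 0.998
finger_force: 0.0
[[ 537.2 -169.8   48.3]
 [ 537.5 -170.    48.8]
 [ 537.5 -170.1   49. ]]
now [ 537.4 -170.2   49. ] 110.3 t 16.8
to [ 535.8 -170.    20.   110.3] rows [0.14 0.07 2.9  0.02]
px [322. 294.] 8533 xy 534.4 -170.5 th,len 22.4 60.3 yaw 20.5 z 33.0 jig [ -10.  -148.7] rgb [183. 144. 110.]
px [195. 296.] 340 xy 550.5 -215.8 th,len 7.7 19.6 yaw -39.8 z 38.4 jig [  12.2 -191.3] rgb [49. 49. 52.]
px [444. 297.] 370 xy 517.5 -127.0 th,len 8.0 19.2 yaw 82.3 z 38.2 jig [ -32.9 -108. ] rgb [49. 49. 51.]
```

```bash
python3 -m inch '[[[0.15,0,1,0],[0.15,0,2,0],[0.15,0,2.9,0],[0.15,0,2.9,0]]]' && python3 -m inch '[[[0,0,0,0],[0,0,0,0],[0,0,0,0],[0,0,0,0],[0,0,0,0]]]' 0.5 25 && python3 -m inch '[[[0,0,0,0],[0,0,0,0]]]' && python3 -m inch '[[[0,0,-2,0],[0,0,-5,0],[0,0,-8,0],[0,0,-8,0],[0,0,-8,0]]]'
python3 - <<'E'
from h import *
j=jig(14.5); plan((*j,100,81.9),(*j,55,81.9)); print(r.get_state()['finger_force'])
E
```

```text
time_s: 17.15
tcp_pos: [0.5339, -0.1704, 0.0169]
ee_rot: [0.553, -3.09, -0.003]
ft_force: [0.5, -0.4, -0.1]
width: 1.0
finger_force: 0.0
time_s: 17.65
tcp_pos: [0.5351, -0.1709, 0.019]
ee_rot: [-0.553, 3.092, -0.0]
ft_force: [-0.5, 0.2, 0.5]
width: 0.653
finger_force: 25.0
time_s: 17.85
tcp_pos: [0.5351, -0.1709, 0.019]
ee_rot: [-0.554, 3.092, -0.0]
ft_force: [0.4, 0.6, 2.4]
width: 0.655
finger_force: 25.0
time_s: 18.35
tcp_pos: [0.5351, -0.1709, 0.0991]
ee_rot: [-0.554, 3.091, -0.001]
ft_force: [-0.7, 0.3, -0.3]
width: 0.652
finger_force: 25.0
now [ 535.1 -170.9   99.1] 110.3 t 18.4
to [579.7 -26.7 100.   81.9] rows [-9.18 11.97 -0.09 28.4 ]
to [579.7 -26.7  55.   81.9] rows [ 0.   0.   4.5 -0. ]
24.986751973628998
```

```bash
python3 -m inch '[[[-3,4,0,7],[-6,8,0,14],[-9.2,12,0,21],[-9.2,12,0,28.4],[-9.2,12,0,28.4]]]' && python3 -m inch '[[[0,0,2,0],[0,0,4,0],[0,0,4.5,0],[0,0,4.5,0],[0,0,4.5,0]]]'
python3 - <<'E'
from h import *
P=np.array([(pose()[1],wcam('w9'))[0] for i in range(4)]); print(P.round(1)); P=P[2:].mean(0); print(P, injig(P),pose()[2])
E
```

```text
time_s: 18.85
tcp_pos: [0.5789, -0.0246, 0.097]
ee_rot: [-0.219, -3.131, -0.0]
ft_force: [0.2, -0.1, -0.3]
width: 0.651
finger_force: 25.0
time_s: 19.35
tcp_pos: [0.5798, -0.027, 0.0541]
ee_rot: [0.221, 3.133, -0.0]
ft_force: [-0.2, 0.4, 0.1]
width: 0.65
finger_force: 25.0
[[579.8 -27.   54.1]
 [580.1 -26.9  54.4]
 [580.1 -26.8  54.6]
 [580.1 -26.7  54.6]]
[580.13556011 -26.76531741  54.60557649] [14.97856125  0.0456356 ] 81.91212677437733
```

```bash
python3 -m inch '[[[0,0,0.8,0],[0,0,1.6,0],[0,0,2.05,0],[0,0,2.05,0]]]' && python3 -m inch '[[[-0.2,0,0,0],[-0.4,0,0,0],[-0.5,0,0,0],[-0.5,0,0,0],[-0.5,0,0,0]]]'&& python3 -m inch '[[[-0.1,0,0,0],[-0.1,0,0,0],[-0.1,0,0,0]]]' && python3 -m inch '[[[-0.1,0,0,0],[-0.1,0,0,0],[-0.1,0,0,0]]]'
```

```text
time_s: 19.95
tcp_pos: [0.5794, -0.0263, 0.0333]
ee_rot: [-0.221, -3.133, -0.0]
ft_force: [-2.0, 0.8, 5.2]
width: 0.655
finger_force: 25.0
time_s: 20.45
tcp_pos: [0.5845, -0.027, 0.0333]
ee_rot: [-0.222, -3.134, -0.0]
ft_force: [-2.3, 0.6, 6.0]
width: 0.653
finger_force: 25.0
time_s: 20.75
tcp_pos: [0.5854, -0.0271, 0.0333]
ee_rot: [-0.221, -3.133, -0.0]
ft_force: [-1.9, -0.4, 5.7]
width: 0.65
finger_force: 25.0
time_s: 21.05
tcp_pos: [0.5863, -0.0273, 0.0333]
ee_rot: [-0.222, -3.133, -0.0]
ft_force: [-2.7, 0.6, 5.2]
width: 0.655
finger_force: 25.0
```

```bash
python3 -m inch '[[[-0.1,0,0,0],[-0.1,0,0,0],[-0.1,0,0,0]]]' && python3 -m inch '[[[-0.1,0,0,0],[-0.1,0,0,0],[-0.1,0,0,0]]]'
```

```text
time_s: 21.35
tcp_pos: [0.5865, -0.0273, 0.0333]
ee_rot: [-0.221, -3.131, -0.0]
ft_force: [-5.2, 1.1, 8.4]
width: 0.65
finger_force: 25.0
time_s: 21.65
tcp_pos: [0.5868, -0.0274, 0.0333]
ee_rot: [-0.221, -3.13, -0.0]
ft_force: [-7.2, 0.1, 9.4]
width: 0.649
finger_force: 25.0
```

```bash
python3 -m inch '[[[0.15,0,-0.1,0],[0.15,0,-0.1,0],[0.15,0,-0.1,0]]]' && python3 -m inch '[[[0,0,0,0],[0,0,0,0],[0,0,0,0]]]' -1 && python3 -m inch '[[[0,0,-2,0],[0,0,-5,0],[0,0,-8,0],[0,0,-8,0],[0,0,-8,0]]]'
python3 - <<'E'
from h import *
plan((510,100,110,100),(465.4,229.4,100,100),(465.4,229.4,50,100))
E
```

```text
time_s: 21.95
tcp_pos: [0.5865, -0.0273, 0.0337]
ee_rot: [-0.222, -3.132, -0.0]
ft_force: [-2.6, -0.6, 1.5]
width: 0.655
finger_force: 25.0
time_s: 22.25
tcp_pos: [0.5874, -0.0275, 0.0342]
ee_rot: [0.222, 3.133, 0.0]
ft_force: [0.5, -0.2, -0.5]
width: 0.863
finger_force: 0.0
time_s: 22.75
tcp_pos: [0.5874, -0.0275, 0.1147]
ee_rot: [0.222, 3.132, -0.0]
ft_force: [-0.3, 0.8, -0.2]
width: 1.004
finger_force: 0.0
now [587.4 -27.5 114.7] 81.9 t 22.8
to [510 100 110 100] rows [  9.46  11.53   0.47 -18.1 ]
to [465.4 229.4 100.  100. ] rows [ 2.15 13.52  1.   -0.  ]
to [465.4 229.4  50.  100. ] rows [ 0.  0.  5. -0.]
```

```bash
python3 -m inch '[[[3,4,0,-6],[6,8,0,-12],[9.5,11.5,0,-18.1],[9.5,11.5,0,-18.1]]]' && python3 -m inch '[[[1,4.5,1,0],[2.1,9,1,0],[2.1,13.5,1,0],[2.1,13.5,1,0]]]' && python3 -m inch '[[[0,0,2.5,0],[0,0,5,0],[0,0,5,0],[0,0,5,0]]]'
python3 - <<'E'
from h import *
P=np.array([(pose()[1],wcam('w10'))[0] for i in range(3)]); print(P.round(1))
plan((465.4,229.4,19,100)); c=dict(np.load('pics/w10.npz')); tops(c,25,42,(410,520),(170,290),150)
E
```

```text
time_s: 23.15
tcp_pos: [0.5044, 0.1036, 0.1126]
ee_rot: [0.284, -3.122, -0.002]
ft_force: [0.0, -1.4, -0.7]
width: 0.998
finger_force: 0.0
time_s: 23.55
tcp_pos: [0.4635, 0.2329, 0.1031]
ee_rot: [0.28, -3.128, -0.001]
ft_force: [0.6, -0.2, -0.8]
width: 1.0
finger_force: 0.0
time_s: 23.95
tcp_pos: [0.4651, 0.2283, 0.0537]
ee_rot: [0.272, -3.128, 0.001]
ft_force: [-0.1, 0.0, -0.8]
width: 1.001
finger_force: 0.0
[[465.1 228.3  53.7]
 [465.7 228.5  54.6]
 [466.  228.8  55. ]]
now [466.  228.9  55.2] 100.0 t 24.1
to [465.4 229.4  19.  100. ] rows [ 0.05  0.06  3.62 -0.04]
px [322. 290.] 9484 xy 463.6 229.7 th,len 27.7 60.7 yaw 9.9 z 31.8 jig [-136.5  237.5] rgb [ 52.  80. 115.]
```

```bash
python3 -m inch '[[[0,0,1.5,0],[0,0,3,0],[0,0,3.6,0],[0,0,3.6,0]]]' && python3 -m inch '[[[0,0,0,0],[0,0,0,0],[0,0,0,0],[0,0,0,0],[0,0,0,0]]]' 0.5 25 && python3 -m inch '[[[0,0,0,0],[0,0,0,0]]]' && python3 -m inch '[[[0,0,-2,0],[0,0,-5,0],[0,0,-8.5,0],[0,0,-8.5,0],[0,0,-8.5,0]]]'
python3 - <<'E'
from h import *
j=jig(-13); plan((510,100,108,90),(*j,108,81.9),(*j,55,81.9)); print(r.get_state()['finger_force'])
E
```

```text
time_s: 24.5
tcp_pos: [0.4651, 0.2289, 0.0182]
ee_rot: [0.274, -3.129, 0.0]
ft_force: [0.1, 0.9, -0.4]
width: 1.0
finger_force: 0.0
time_s: 25.0
tcp_pos: [0.4652, 0.2292, 0.0185]
ee_rot: [-0.274, 3.129, 0.0]
ft_force: [-0.2, 0.3, 2.3]
width: 0.651
finger_force: 25.0
time_s: 25.2
tcp_pos: [0.4652, 0.2292, 0.0185]
ee_rot: [-0.274, 3.129, 0.0]
ft_force: [-0.3, -0.6, 3.9]
width: 0.652
finger_force: 25.0
time_s: 25.7
tcp_pos: [0.4652, 0.2291, 0.1035]
ee_rot: [-0.274, 3.129, 0.0]
ft_force: [-0.5, 0.2, -1.1]
width: 0.652
finger_force: 25.0
now [465.2 229.1 103.5] 100.0 t 25.7
to [510 100 108  90] rows [ -2.17 -13.49  -0.45  10.  ]
to [552.4 -22.9 108.   81.9] rows [ -4.24 -12.29  -0.     8.1 ]
to [552.4 -22.9  55.   81.9] rows [ 0.   0.   5.3 -0. ]
24.99989926815033
```

```bash
python3 -m inch '[[[-1,-4.5,-0.5,5],[-2.2,-9,-0.5,10],[-2.2,-13.5,-0.5,10],[-2.2,-13.5,-0.5,10]]]' && python3 -m inch '[[[-2,-4.5,0,4],[-4.2,-9,0,8.1],[-4.2,-12.3,0,8.1],[-4.2,-12.3,0,8.1]]]' && python3 -m inch '[[[0,0,2.5,0],[0,0,5,0],[0,0,5.3,0],[0,0,5.3,0],[0,0,5.3,0]]]'
python3 - <<'E'
from h import *
P=np.array([(pose()[1],wcam('w11'))[0] for i in range(4)]); print(P.round(1)); P=P[2:].mean(0); print(P, injig(P),pose()[2])
E
```

```text
time_s: 26.1
tcp_pos: [0.5104, 0.0954, 0.1065]
ee_rot: [-0.008, -3.139, 0.002]
ft_force: [0.5, 1.0, -0.7]
width: 0.65
finger_force: 25.0
time_s: 26.5
tcp_pos: [0.5517, -0.0261, 0.1064]
ee_rot: [-0.228, -3.131, 0.001]
ft_force: [-0.5, 0.9, -0.8]
width: 0.651
finger_force: 25.0
time_s: 27.0
tcp_pos: [0.5525, -0.0224, 0.0558]
ee_rot: [0.221, 3.133, 0.0]
ft_force: [-0.3, 0.4, 0.3]
width: 0.655
finger_force: 25.0
[[552.5 -22.4  55.8]
 [552.8 -22.6  56.2]
 [552.8 -22.7  56.3]
 [552.8 -22.9  56.3]]
[552.81247792 -22.79810431  56.26934363] [-12.63092173   0.12341448] 81.91235054701568
```

```bash
python3 -m inch '[[[0,0,0.8,0],[0,0,1.6,0],[0,0,2.27,0],[0,0,2.27,0]]]' && python3 -m inch '[[[-0.2,0,0,0],[-0.4,0,0,0],[-0.5,0,0,0],[-0.5,0,0,0],[-0.5,0,0,0]]]'&& python3 -m inch '[[[-0.1,0,0,0],[-0.1,0,0,0],[-0.1,0,0,0]]]' && python3 -m inch '[[[-0.1,0,0,0],[-0.1,0,0,0],[-0.1,0,0,0]]]'
```

```text
time_s: 27.6
tcp_pos: [0.5522, -0.0231, 0.0322]
ee_rot: [0.222, 3.134, 0.0]
ft_force: [-0.5, 0.6, 2.0]
width: 0.653
finger_force: 25.0
time_s: 28.1
tcp_pos: [0.5571, -0.0237, 0.0323]
ee_rot: [-0.222, -3.134, -0.0]
ft_force: [-0.4, 0.0, -1.6]
width: 0.654
finger_force: 25.0
time_s: 28.4
tcp_pos: [0.5581, -0.0239, 0.0325]
ee_rot: [0.222, 3.134, 0.0]
ft_force: [-0.2, 0.1, -0.8]
width: 0.651
finger_force: 25.0
time_s: 28.7
tcp_pos: [0.5591, -0.024, 0.0325]
ee_rot: [0.222, 3.134, 0.0]
ft_force: [-0.2, -0.4, -0.0]
width: 0.652
finger_force: 25.0
```

```bash
python3 -m inch '[[[-0.1,0,0.05,0],[-0.1,0,0.05,0],[-0.1,0,0.05,0]]]' && python3 -m inch '[[[-0.1,0,0.05,0],[-0.1,0,0.05,0],[-0.1,0,0.05,0]]]'
```

```text
time_s: 29.0
tcp_pos: [0.5601, -0.0242, 0.0321]
ee_rot: [0.222, 3.134, 0.0]
ft_force: [-2.0, -0.0, 1.7]
width: 0.654
finger_force: 25.0
time_s: 29.3
tcp_pos: [0.5603, -0.0242, 0.0322]
ee_rot: [-0.221, -3.132, -0.0]
ft_force: [-5.7, 0.2, 8.0]
width: 0.65
finger_force: 25.0
```

Contact. Release, rise, and look.

```bash
python3 -m inch '[[[0.1,0,-0.05,0],[0.1,0,-0.05,0],[0.1,0,-0.05,0]]]' && python3 -m inch '[[[0,0,0,0],[0,0,0,0],[0,0,0,0]]]' -1 && python3 -m inch '[[[0,0,-2,0],[0,0,-5,0],[0,0,-9,0],[0,0,-10,0],[0,0,-10,0]]]' && python3 -m inch '[[[4,0,-2,0],[8,0,-4,0],[8,0,-4,0]]]'
python3 - <<'E'
from h import *
c=wcam('w12'); c=snap('scene','s12'); cv2.imwrite('pics/s12c.png',cv2.resize(c['pixels'][150:330,210:400,::-1],None,fx=3.2,fy=3.2,interpolation=2)); 
W=cloud(c)*1000
E
```

```text
time_s: 29.6
tcp_pos: [0.5601, -0.0241, 0.0322]
ee_rot: [0.222, 3.134, 0.0]
ft_force: [-3.1, 0.9, 5.2]
width: 0.654
finger_force: 25.0
time_s: 29.9
tcp_pos: [0.5602, -0.0242, 0.0318]
ee_rot: [0.222, 3.134, 0.0]
ft_force: [-0.2, -0.7, 0.2]
width: 0.864
finger_force: 0.0
time_s: 30.4
tcp_pos: [0.5612, -0.0243, 0.1337]
ee_rot: [0.222, 3.13, -0.001]
ft_force: [-0.0, 0.3, -0.6]
width: 0.998
finger_force: 0.0
time_s: 30.7
tcp_pos: [0.4769, -0.012, 0.172]
ee_rot: [-0.221, -3.13, -0.001]
ft_force: [-0.5, 0.1, -0.0]
width: 0.999
finger_force: 0.0
```

View pics/s12c.png

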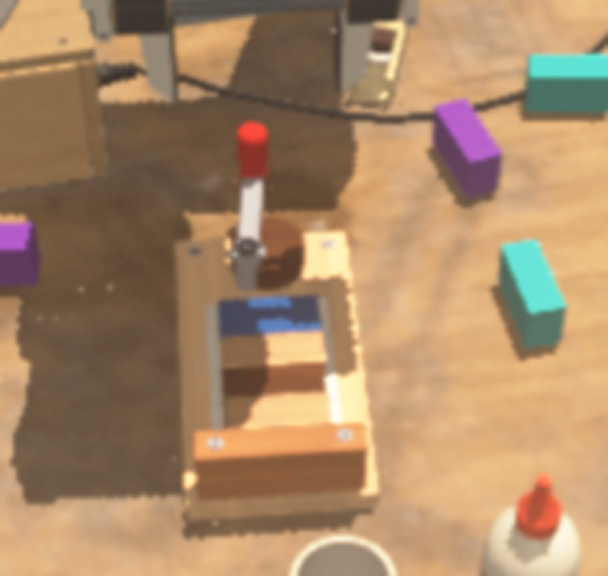

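View pics/w12.png

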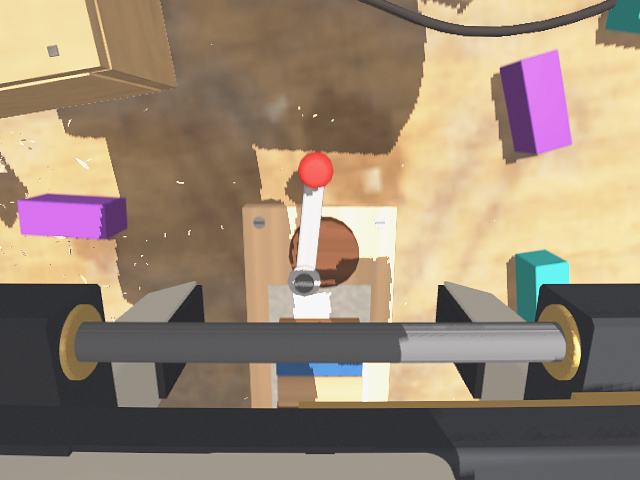

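Scene crop: from the fence outwards come maple (280,408), rosewood (275,378), maple (275,348) and the blue caul (268,315), all straight and upright. The wrist picture shows the knob at (316,170) with the lever open. Next I'll compute the knob pinch.

```bash
cat >> h.py <<'E'
def knob(deg,rad=75): return jig(-61.1+rad*np.cos(np.radians(deg)),-10+rad*np.sin(np.radians(deg)))
E
python3 - <<'E'
from h import *
c=dict(np.load('pics/w12.npz')); W=cloud(c)*1000; hsv=cv2.cvtColor(c['pixels'],cv2.COLOR_RGB2HSV)
k=(hsv[...,1]>170)&((hsv[...,0]<8)|(hsv[...,0]>172))&(W[...,2]>74)&(W[...,0]<480); (x,y),rr=cv2.minEnclosingCircle(W[k][:,:2].astype(np.float32)); print('wrist knob top',x,y,rr,injig((x,y)))
j=injig((x,y))-[-61.1,-10]; print('r,deg',np.hypot(*j),np.degrees(np.arctan2(j[1],j[0])))
k0=knob(174); print(k0); plan((477,-12,172,40),(477,-12,172,-8.1),(*k0,120,-8.1),(*k0,62,-8.1))
E
```

```text
wrist knob top 431.3533935546875 -7.497126579284668 9.644165992736816 [-135.03421531   -1.84199019]
r,deg 74.38293700453954 173.70337149198318
[430.66014105  -7.72004542]
now [480.3 -12.8 171.3] 81.9 t 30.8
to [477 -12 172  40] rows [ 3.40e-01  3.00e-02 -7.00e-02  4.19e+01]
to [477.  -12.  172.   -8.1] rows [ 0.   0.   0.  48.1]
to [430.7  -7.7 120.   -8.1] rows [-0.23 -4.65  5.2  -0.  ]
to [430.7  -7.7  62.   -8.1] rows [ 0.   0.   5.8 -0. ]
```

```bash
python3 -m inch '[[[0,0,0,8.5],[0,0,0,17],[0,0,0,25.5],[0,0,0,34],[0,0,0,42]]]' && python3 -m inch '[[[0,0,0,8.5],[0,0,0,17],[0,0,0,25.5],[0,0,0,34],[0,0,0,42]]]' && python3 -m inch '[[[0,0,0,6],[0,0,0,6],[0,0,0,6]]]'
python3 - <<'E'
from h import *
wcam('w13');k0=(431,-7.6); plan((*k0,110,-8.1),(*k0,62,-8.1))
E
```

```text
time_s: 31.3
tcp_pos: [0.4814, -0.013, 0.1703]
ee_rot: [-1.338, -2.84, 0.001]
ft_force: [-0.1, 0.2, -0.0]
width: 1.001
finger_force: 0.0
time_s: 31.8
tcp_pos: [0.4814, -0.0131, 0.1703]
ee_rot: [-2.267, -2.172, 0.002]
ft_force: [-0.2, -0.5, -0.4]
width: 1.001
finger_force: 0.0
time_s: 32.1
tcp_pos: [0.4811, -0.013, 0.1709]
ee_rot: [-2.369, -2.061, 0.001]
ft_force: [-0.3, -0.2, 0.7]
width: 0.999
finger_force: 0.0
now [481.1 -13.  171.2] -8.0 t 32.1
to [431.   -7.6 110.   -8.1] rows [-0.16 -5.03  6.12  0.14]
to [431.   -7.6  62.   -8.1] rows [ 0.   0.   4.8 -0. ]
```

```bash
python3 -m inch '[[[-0.2,-2.5,3,0],[-0.2,-5,6,0],[-0.2,-5,6,0],[-0.2,-5,6,0]]]'
python3 - <<'E'
from h import *
P=np.array([(pose()[1],wcam('w14'))[0] for i in range(4)]); print(P.round(1))
k0=(431,-7.6); plan((*k0,62,-8.1))
E
```

```text
time_s: 32.55
tcp_pos: [0.4314, -0.0079, 0.1119]
ee_rot: [-2.371, -2.06, 0.0]
ft_force: [0.8, -0.1, 0.4]
width: 0.998
finger_force: 0.0
[[431.4  -7.9 111.9]
 [432.6  -8.1 112.7]
 [433.   -8.2 113. ]
 [433.1  -8.2 113. ]]
now [432.8  -8.2 113. ] -8.1 t 32.8
to [431.   -7.6  62.   -8.1] rows [ 0.03 -0.19  5.1   0.02]
```

```bash
python3 -m inch '[[[0,-0.2,2,0],[0,-0.2,4,0],[0,-0.2,5,0],[0,-0.2,5,0]]]' && python3 -m inch '[[[0,0,0,0],[0,0,0,0],[0,0,0,0],[0,0,0,0],[0,0,0,0]]]' 1 15 && python3 -m inch '[[[0,0,0,0],[0,0,0,0],[0,0,0,0],[0,0,0,0],[0,0,0,0]]]' && python3 -m inch '[[[0,0,0,0],[0,0,0,0],[0,0,0,0],[0,0,0,0]]]'
python3 - <<'E'
from h import *
s,p,y=pose(); j=injig(p)-[-61.1,-10]; print(p.round(1),y.round(2),'r',np.hypot(*j),'deg',np.degrees(np.arctan2(j[1],j[0])))
prev=knob(174); base=prev
for k,d in enumerate(list(range(168,59,-6))+[59,58]):
    q=knob(d); a=np.radians(y); Y=np.array([np.cos(a),np.sin(a)]); X=np.array([-Y[1],Y[0]]); v=(q-base)/10; print(d,round(v@X,2),round(v@Y,2))
    if k%5==4: base=q; print('--')
E
```

```text
time_s: 33.15
tcp_pos: [0.4291, -0.0075, 0.0614]
ee_rot: [-2.372, -2.058, 0.001]
ft_force: [-0.2, 0.1, 0.2]
width: 0.998
finger_force: 0.0
time_s: 33.65
tcp_pos: [0.4293, -0.0076, 0.0623]
ee_rot: [2.372, 2.059, 0.001]
ft_force: [0.9, -0.1, 0.2]
width: 0.612
finger_force: 0.0
time_s: 34.15
tcp_pos: [0.4307, -0.0078, 0.0622]
ee_rot: [2.371, 2.057, 0.004]
ft_force: [5.9, -1.1, -5.2]
width: 0.211
finger_force: 15.0
time_s: 34.55
tcp_pos: [0.4308, -0.0078, 0.0622]
ee_rot: [2.371, 2.057, 0.004]
ft_force: [5.6, -0.6, -4.6]
width: 0.214
finger_force: 15.0
[430.8  -7.8  62.2] -8.11 r 74.86186636040483 deg 174.0674364737028
168 0.78 0.12
162 1.53 0.33
156 2.27 0.61
150 2.97 0.96
144 3.62 1.39
--
138 0.61 0.49
132 1.17 1.05
126 1.66 1.66
120 2.09 2.32
114 2.44 3.02
--
108 0.28 0.73
102 0.48 1.49
96 0.61 2.27
90 0.65 3.05
84 0.61 3.83
--
78 -0.12 0.78
72 -0.33 1.53
66 -0.61 2.27
60 -0.96 2.97
59 -1.03 3.08
--
58 -0.07 0.11
```

```bash
python3 -m inch '[[[0.78,0.27,0,0],[1.53,0.48,0,0],[2.27,0.76,0,0],[2.97,1.11,0,0],[3.62,1.54,0,0]]]' && python3 -m inch '[[[0,0,0,0],[0,0,0,0]]]'
python3 - <<'E'
from h import *
s,p,y=pose(); j=injig(p)-[-61.1,-10]; print(p.round(1),y.round(2),'r',np.hypot(*j),'deg',np.degrees(np.arctan2(j[1],j[0])))
E
```

```text
time_s: 35.05
tcp_pos: [0.4471, 0.0269, 0.0619]
ee_rot: [-2.37, -2.056, 0.006]
ft_force: [-8.4, 0.3, 9.6]
width: 0.212
finger_force: 15.0
time_s: 35.25
tcp_pos: [0.4476, 0.0275, 0.0619]
ee_rot: [-2.37, -2.056, 0.003]
ft_force: [-4.2, 5.7, 6.1]
width: 0.215
finger_force: 15.0
[447.6  27.5  61.9] -8.12 r 77.31142568255824 deg 144.3016459873876
```

```bash
python3 -m inch '[[[0.58,0.49,0,0],[1.12,1.05,0,0],[1.61,1.66,0,0],[2.0,2.32,0,0],[2.35,3.02,0,0]]]' && python3 -m inch '[[[0.28,0.73,0,0],[0.48,1.49,0,0],[0.61,2.27,0,0],[0.65,3.05,0,0],[0.61,3.83,0,0]]]' && python3 -m inch '[[[0,0,0,0],[0,0,0,0]]]'
python3 - <<'E'
from h import *
s,p,y=pose(); j=injig(p)-[-61.1,-10]; print(p.round(1),y.round(2),'r',np.hypot(*j),'deg',np.degrees(np.arctan2(j[1],j[0])))
E
```

```text
time_s: 35.75
tcp_pos: [0.4768, 0.0489, 0.061]
ee_rot: [-2.365, -2.049, 0.01]
ft_force: [-13.4, 17.8, 7.1]
width: 0.217
finger_force: 15.0
time_s: 36.25
tcp_pos: [0.519, 0.0481, 0.061]
ee_rot: [-2.368, -2.055, 0.004]
ft_force: [-4.5, 8.1, -0.8]
width: 0.213
finger_force: 15.0
time_s: 36.45
tcp_pos: [0.5205, 0.0476, 0.0611]
ee_rot: [-2.371, -2.056, 0.001]
ft_force: [0.6, 7.6, -4.6]
width: 0.217
finger_force: 15.0
[520.5  47.6  61.1] -8.14 r 75.58067781741497 deg 85.04982436972927
```

```bash
python3 -m inch '[[[-0.04,0.4,0,0],[-0.06,0.78,0,0],[-0.14,1.16,0,0],[-0.25,1.53,0,0],[-0.36,1.9,0,0]]]' && python3 -m inch '[[[-0.14,0.36,0,0],[-0.3,0.71,0,0],[-0.48,1.06,0,0],[-0.55,1.17,0,0],[-0.55,1.17,0,0]]]' && python3 -m inch '[[[0,0,0,0],[0,0,0,0]]]'
python3 - <<'E'
from h import *
s,p,y=pose(); j=injig(p)-[-61.1,-10]; print(p.round(1),y.round(2),'r',np.hypot(*j),'deg',np.degrees(np.arctan2(j[1],j[0])))
E
```

```text
time_s: 36.95
tcp_pos: [0.5377, 0.0412, 0.061]
ee_rot: [-2.369, -2.055, 0.004]
ft_force: [-4.6, 4.3, -1.5]
width: 0.213
finger_force: 15.0
time_s: 37.45
tcp_pos: [0.5483, 0.0345, 0.061]
ee_rot: [-2.369, -2.054, 0.004]
ft_force: [-4.4, 6.7, 0.2]
width: 0.217
finger_force: 15.0
time_s: 37.65
tcp_pos: [0.5483, 0.0345, 0.061]
ee_rot: [-2.369, -2.055, 0.004]
ft_force: [-4.5, 6.5, -0.9]
width: 0.213
finger_force: 15.0
[548.3  34.5  61. ] -8.14 r 75.3134115856664 deg 61.496188473366004
```

```bash
python3 -m inch '[[[-0.1,0.17,0,0],[-0.1,0.17,0,0],[-0.1,0.17,0,0]]]' && python3 -m inch '[[[-0.1,0.17,0,0],[-0.1,0.17,0,0],[-0.1,0.17,0,0]]]' && python3 -m inch '[[[-0.1,0.17,0,0],[-0.1,0.17,0,0],[-0.1,0.17,0,0]]]'
python3 - <<'E'
from h import *
s,p,y=pose(); j=injig(p)-[-61.1,-10]; print(p.round(1),y.round(2),'r',np.hypot(*j),'deg',np.degrees(np.arctan2(j[1],j[0])))
E
```

```text
time_s: 37.95
tcp_pos: [0.5494, 0.0335, 0.0609]
ee_rot: [-2.368, -2.054, 0.004]
ft_force: [-6.0, 7.3, -0.1]
width: 0.214
finger_force: 15.0
time_s: 38.25
tcp_pos: [0.5496, 0.0334, 0.0609]
ee_rot: [-2.366, -2.052, 0.006]
ft_force: [-9.8, 12.1, 4.4]
width: 0.213
finger_force: 15.0
time_s: 38.55
tcp_pos: [0.5497, 0.0333, 0.0608]
ee_rot: [-2.363, -2.05, 0.008]
ft_force: [-13.1, 16.9, 6.5]
width: 0.213
finger_force: 15.0
[549.7  33.3  60.8] -8.12 r 75.21039657722159 deg 60.114685487978804
```

```bash
python3 -m inch '[[[0.1,-0.17,0,0],[0.15,-0.28,0,0],[0.15,-0.28,0,0]]]' && python3 -m inch '[[[0,0,0,0],[0,0,0,0],[0,0,0,0],[0,0,0,0]]]' 0 && python3 -m inch '[[[0,0,-2,0],[0,0,-4,0],[0,0,-8,0],[0,0,-10,0],[0,0,-10,0]]]' && python3 -m inch '[[[4,-4,-3,0],[4,-8,-4,0],[4,-12,-4,0],[4,-16,-4,0],[4,-16,-4,0]]]'
python3 - <<'E'
from h import *
c=snap('top','t20'); im=c['pixels'][190:340,290:420,::-1]; c2=snap('scene','s20'); i2=c2['pixels'][200:320,240:350,::-1]
a=cv2.resize(im,(390,450),interpolation=2); b=cv2.resize(i2,(400,450),interpolation=2); cv2.imwrite('pics/f20.png',np.hstack([a,b]))
W=cloud(c)*1000; hsv=cv2.cvtColor(c['pixels'],cv2.COLOR_RGB2HSV)
for n,c in(('top',c),('scene',c2)):
    W=cloud(c)*1000; hsv=cv2.cvtColor(c['pixels'],cv2.COLOR_RGB2HSV)
    k=(hsv[...,1]>170)&((hsv[...,0]<8)|(hsv[...,0]>172))&(W[...,2]>70)&(W[...,2]<90)&(W[...,0]>480)&(W[...,0]<600)&(abs(W[...,1])<90)
    (x,y),rr=cv2.minEnclosingCircle(W[k][:,:2].astype(np.float32)); j=injig((x,y))-[-61.1,-10]; print(n,'knob r,deg',np.hypot(*j),np.degrees(np.arctan2(j[1],j[0])),rr)
    tops(c,42,53,(535,642),(-80,25),60)
E
```

```text
time_s: 38.85
tcp_pos: [0.5495, 0.0335, 0.0609]
ee_rot: [-2.367, -2.054, 0.005]
ft_force: [-6.1, 9.9, 0.9]
width: 0.214
finger_force: 15.0
time_s: 39.25
tcp_pos: [0.5529, 0.0305, 0.0621]
ee_rot: [2.373, 2.058, 0.001]
ft_force: [0.3, -0.4, -0.1]
width: 0.484
finger_force: 0.0
time_s: 39.75
tcp_pos: [0.5546, 0.0303, 0.1654]
ee_rot: [2.369, 2.055, 0.008]
ft_force: [-0.1, 0.6, -0.2]
width: 0.502
finger_force: 0.0
time_s: 40.25
tcp_pos: [0.3946, 0.0933, 0.2009]
ee_rot: [-2.369, -2.058, 0.006]
ft_force: [0.2, -0.8, -0.6]
width: 0.499
finger_force: 0.0
top knob r,deg 73.78324842750457 62.96228151818643 9.180924415588379
px [347. 244.] 1139 xy 594.6 -34.6 th,len 68.3 102.1 yaw 82.8 z 48.3 jig [30.4 -5.7] rgb [107.  92. 117.]
scene knob r,deg 76.88384755903466 61.19640527211741 9.750967025756836
px [294. 263.] 1261 xy 595.1 -29.0 th,len 60.9 100.0 yaw 82.6 z 48.5 jig [30.1 -0.1] rgb [187. 143. 141.]
```

View pics/f20.png

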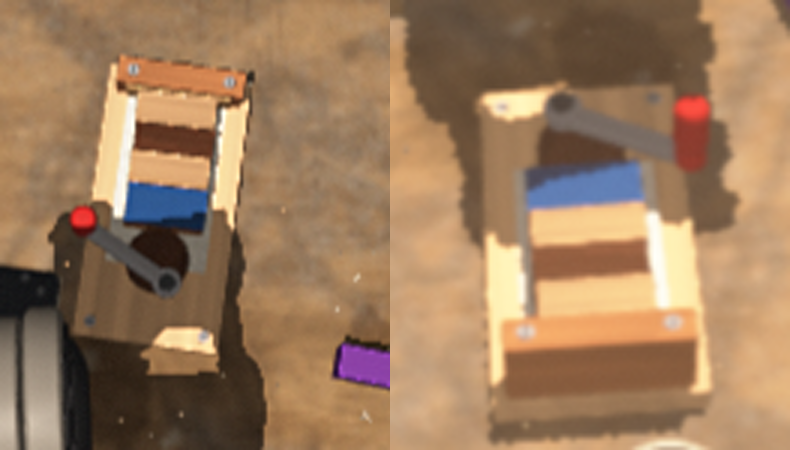

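Both views show the pack closed up in the right order: fence at top left (180,75), maple, rosewood, maple, blue caul (165,205), with the cam against it. The knob angle reads 61–63°, so I'll check it more accurately from the wrist camera.

```bash
python3 -m inch '[[[-2.5,4,0,0],[-5,8,0,0],[-8,12,0,0],[-10.7,16,0,0],[-10.7,16,0,0]]]' && python3 -m inch '[[[0,0,0,0],[0,0,0,0],[0,0,0,0]]]'
python3 - <<'E'
from h import *
wcam('w21'); c=wcam('w22'); W=cloud(c)*1000; hsv=cv2.cvtColor(c['pixels'],cv2.COLOR_RGB2HSV)
k=(hsv[...,1]>150)&((hsv[...,0]<8)|(hsv[...,0]>172))&(W[...,2]>73)&(W[...,2]<90)&(W[...,0]>480)&(W[...,0]<600)&(abs(W[...,1])<90)
(x,y),rr=cv2.minEnclosingCircle(W[k][:,:2].astype(np.float32)); j=injig((x,y))-[-61.1,-10]; print(x,y,'knob r,deg',np.hypot(*j),np.degrees(np.arctan2(j[1],j[0])),rr,k.sum())
tops(c,42,53,(535,642),(-80,25),60)
E
```

```text
time_s: 40.85
tcp_pos: [0.5478, -0.0406, 0.2003]
ee_rot: [2.376, 2.052, 0.001]
ft_force: [0.2, 0.4, -0.3]
width: 0.503
finger_force: 0.0
time_s: 41.15
tcp_pos: [0.5427, -0.035, 0.2019]
ee_rot: [-2.372, -2.06, 0.0]
ft_force: [1.0, 0.3, 0.9]
width: 0.503
finger_force: 0.0
547.7931518554688 35.30087661743164 knob r,deg 75.67971281105699 62.184934238624685 9.642696380615234 793
px [303. 152.] 259 xy 537.6 18.9 th,len 10.2 20.8 yaw -36.1 z 44.0 jig [-33.6  39.3] rgb [226. 221. 219.]
px [391. 209.] 11742 xy 596.0 -33.9 th,len 70.4 101.4 yaw 82.9 z 47.8 jig [31.7 -4.8] rgb [130. 124. 145.]
```

View pics/w22.png

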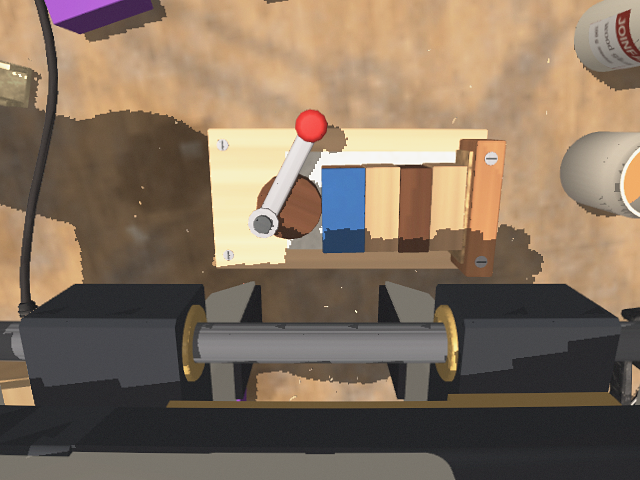

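Wrist picture: the pack is tight and in line at (322–465,165–250), with the knob at (311,126). The lever measures about 62°, so it may be a degree or two short of its stop. I'll pinch it again more firmly and press it home.

```bash
python3 -m inch '[[[4,-0.5,4,0],[7,-0.5,8,0],[7,-0.5,10,0],[7,-0.5,10,0]]]'
python3 - <<'E'
from h import *
P=np.array([(pose()[1],wcam('w23'))[0] for i in range(4)]); print(P.round(1))
plan((548,35.2,62,-8.1))
E
```

```text
time_s: 41.65
tcp_pos: [0.5455, 0.036, 0.0991]
ee_rot: [-2.366, -2.059, 0.007]
ft_force: [-0.3, 0.6, 0.7]
width: 0.501
finger_force: 0.0
[[545.5  36.   99.1]
 [547.1  35.1 101.3]
 [548.3  34.4 102.8]
 [549.   34.  103.6]]
now [549.3  33.8 104. ] -8.1 t 41.9
to [548.   35.2  62.   -8.1] rows [ 0.12 -0.14  4.2  -0.02]
```

```bash
python3 -m inch '[[[0.1,-0.1,2,0],[0.1,-0.1,4.1,0],[0.1,-0.1,4.1,0],[0.1,-0.1,4.1,0]]]' && python3 -m inch '[[[0,0,0,0],[0,0,0,0],[0,0,0,0],[0,0,0,0],[0,0,0,0]]]' 1 50 && python3 -m inch '[[[0,0,0,0],[0,0,0,0],[0,0,0,0],[0,0,0,0]]]' && python3 -m inch '[[[-0.1,0.17,0,0],[-0.1,0.17,0,0],[-0.1,0.17,0,0]]]' && python3 -m inch '[[[-0.1,0.17,0,0],[-0.1,0.17,0,0],[-0.1,0.17,0,0]]]' && python3 -m inch '[[[-0.1,0.17,0,0],[-0.1,0.17,0,0],[-0.1,0.17,0,0]]]'
python3 - <<'E'
from h import *
s,p,y=pose(); j=injig(p)-[-61.1,-10]; print(p.round(1),y.round(2),'r',np.hypot(*j),'deg',np.degrees(np.arctan2(j[1],j[0])))
E
```

```text
time_s: 42.25
tcp_pos: [0.548, 0.0349, 0.0624]
ee_rot: [2.373, 2.057, 0.002]
ft_force: [-0.5, -0.4, 0.2]
width: 0.498
finger_force: 0.0
time_s: 42.75
tcp_pos: [0.5474, 0.0355, 0.0615]
ee_rot: [2.373, 2.059, 0.001]
ft_force: [-0.8, 0.6, 5.3]
width: 0.211
finger_force: 50.0
time_s: 43.15
tcp_pos: [0.5474, 0.0355, 0.0615]
ee_rot: [2.373, 2.059, 0.001]
ft_force: [-1.1, 0.4, 5.0]
width: 0.206
finger_force: 50.0
time_s: 43.45
tcp_pos: [0.5481, 0.0349, 0.0614]
ee_rot: [-2.372, -2.057, 0.0]
ft_force: [-4.8, 2.8, 6.9]
width: 0.209
finger_force: 50.0
time_s: 43.75
tcp_pos: [0.5489, 0.0343, 0.0614]
ee_rot: [-2.371, -2.056, 0.001]
ft_force: [-8.0, 4.4, 9.9]
width: 0.208
finger_force: 50.0
time_s: 44.05
tcp_pos: [0.5496, 0.0338, 0.0614]
ee_rot: [-2.37, -2.054, 0.002]
ft_force: [-9.4, 8.7, 12.6]
width: 0.207
finger_force: 50.0
[549.6  33.8  61.4] -8.18 r 75.56686121074962 deg 60.42618842212623
```

```bash
python3 -m inch '[[[-0.1,0.17,0,0],[-0.1,0.17,0,0],[-0.1,0.17,0,0]]]' && python3 -m inch '[[[-0.1,0.17,0,0],[-0.1,0.17,0,0],[-0.1,0.17,0,0]]]'
python3 - <<'E'
from h import *
wcam('w24');s,p,y=pose(); j=injig(p)-[-61.1,-10]; print(p.round(1),y.round(2),'r',np.hypot(*j),'deg',np.degrees(np.arctan2(j[1],j[0])))
E
```

```text
time_s: 44.35
tcp_pos: [0.5497, 0.0337, 0.0613]
ee_rot: [-2.368, -2.052, 0.004]
ft_force: [-14.5, 13.4, 15.3]
width: 0.205
finger_force: 50.0
time_s: 44.65
tcp_pos: [0.5498, 0.0336, 0.0612]
ee_rot: [-2.365, -2.05, 0.006]
ft_force: [-18.2, 18.7, 19.7]
width: 0.211
finger_force: 50.1
[549.8  33.6  61.2] -8.17 r 75.55722582346974 deg 60.21407700366184
```

```bash
python3 -m inch '[[[0.1,-0.17,0,0],[0.2,-0.35,0,0],[0.2,-0.35,0,0]]]' && python3 -m inch '[[[0.05,-0.085,0,0],[0.05,-0.085,0,0]]]'
python3 - <<'E'
from h import *
wcam('w25');s,p,y=pose(); j=injig(p)-[-61.1,-10]; print(p.round(1),s['ft_force'],'r',np.hypot(*j),'deg',np.degrees(np.arctan2(j[1],j[0])))
E
```

```text
time_s: 45.0
tcp_pos: [0.5495, 0.0338, 0.0614]
ee_rot: [-2.37, -2.055, 0.002]
ft_force: [-9.2, 9.5, 11.9]
width: 0.212
finger_force: 50.0
time_s: 45.2
tcp_pos: [0.5495, 0.0339, 0.0614]
ee_rot: [-2.371, -2.055, 0.001]
ft_force: [-7.0, 6.8, 10.4]
width: 0.209
finger_force: 50.0
[549.5  33.9  61.4] [-7.59921561  6.79112847  9.51416927] r 75.57549071270678 deg 60.53379077085147
```

```bash
python3 -m inch '[[[0.05,-0.085,0,0],[0.05,-0.085,0,0]]]' && python3 -m inch '[[[0.05,-0.085,-0.05,0],[0.05,-0.085,-0.05,0]]]'
python3 - <<'E'
from h import *
wcam('w26');s,p,y=pose(); j=injig(p)-[-61.1,-10]; print(p.round(1),s['ft_force'],'r',np.hypot(*j),'deg',np.degrees(np.arctan2(j[1],j[0])))
E
```

```text
time_s: 45.45
tcp_pos: [0.5491, 0.0342, 0.0614]
ee_rot: [-2.372, -2.056, 0.0]
ft_force: [-5.6, 4.2, 8.5]
width: 0.205
finger_force: 50.0
time_s: 45.65
tcp_pos: [0.5485, 0.0346, 0.0615]
ee_rot: [-2.372, -2.057, 0.001]
ft_force: [-4.8, 5.0, 4.9]
width: 0.203
finger_force: 50.0
[548.6  34.6  61.5] [-4.84441616  4.18453626  5.4941918 ] r 75.56510449713646 deg 61.404783533498055
```

```bash
python3 -m inch '[[[-0.1,0.17,0.05,0],[-0.2,0.35,0.05,0],[-0.3,0.5,0.05,0],[-0.3,0.5,0.05,0],[-0.3,0.5,0.05,0]]]' && python3 -m inch '[[[0,0,0,0],[0,0,0,0],[0,0,0,0],[0,0,0,0]]]' 0 && python3 -m inch '[[[0,0,-2,0],[0,0,-4,0],[0,0,-8,0],[0,0,-12,0],[0,0,-14,0]]]' && python3 -m inch '[[[-4,0,0,0],[-7,0,0,0],[-7,0,0,0],[-7,0,0,0],[-7,0,0,0]]]' && python3 -m inch '[[[0,0,0,0],[0,0,0,0],[0,0,0,0]]]'
python3 - <<'E'
from h import *
for i in range(2):
    wcam('w27'); c=wcam('w27'); W=cloud(c)*1000; hsv=cv2.cvtColor(c['pixels'],cv2.COLOR_RGB2HSV)
    k=(hsv[...,1]>150)&((hsv[...,0]<8)|(hsv[...,0]>172))&(W[...,2]>73)&(W[...,2]<90)&(W[...,0]>480)&(W[...,0]<600)&(abs(W[...,1])<90)
    (x,y),rr=cv2.minEnclosingCircle(W[k][:,:2].astype(np.float32)); j=injig((x,y))-[-61.1,-10]; print(x,y,'knob r,deg',np.hypot(*j),np.degrees(np.arctan2(j[1],j[0])),rr,k.sum())
a=c['pixels'][100:300,190:530,::-1]; cv2.imwrite('pics/w27c.png',cv2.resize(a,None,fx=2.3,fy=2.3,interpolation=2))
E
```

```text
time_s: 46.2
tcp_pos: [0.5498, 0.0336, 0.0613]
ee_rot: [-2.367, -2.051, 0.005]
ft_force: [-15.9, 16.4, 17.4]
width: 0.208
finger_force: 50.1
time_s: 46.6
tcp_pos: [0.5544, 0.0296, 0.0609]
ee_rot: [2.373, 2.058, 0.001]
ft_force: [0.9, -0.4, -0.2]
width: 0.483
finger_force: 0.0
time_s: 47.1
tcp_pos: [0.5555, 0.0294, 0.2046]
ee_rot: [2.37, 2.056, 0.006]
ft_force: [0.3, -0.8, 0.8]
width: 0.501
finger_force: 0.0
time_s: 47.6
tcp_pos: [0.5443, -0.0389, 0.2008]
ee_rot: [-2.372, -2.059, -0.0]
ft_force: [-0.7, 0.3, 0.3]
width: 0.502
finger_force: 0.0
time_s: 47.9
tcp_pos: [0.5442, -0.0388, 0.2009]
ee_rot: [-2.372, -2.06, -0.0]
ft_force: [-1.0, 0.3, 1.3]
width: 0.504
finger_force: 0.0
548.277099609375 34.75389099121094 knob r,deg 75.52395645692752 61.644167241911944 9.62331485748291 808
548.3922119140625 34.95145797729492 knob r,deg 75.75126670967676 61.662931439701566 9.633213996887207 808
```

View pics/w27c.png

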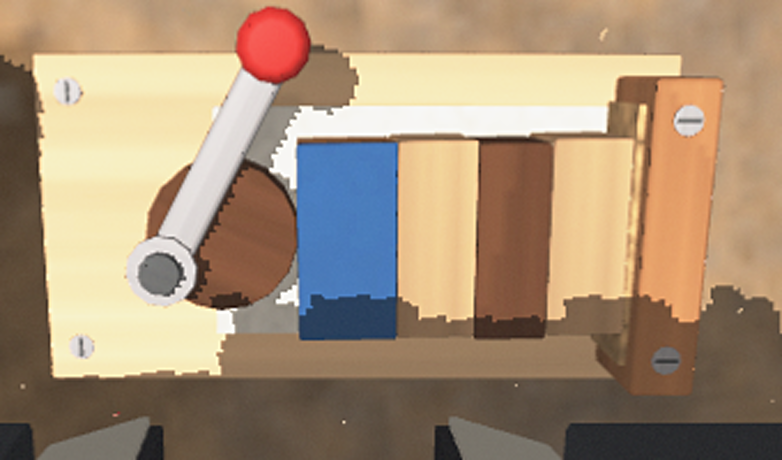

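Pushing to a hard stall twice left the lever in the same place to within measurement error, at the stop. The picture shows no gaps: cam on caul at (297,230), slips in order up to the cork at (625,230). The robot touches nothing, so I'm handing it in.

```bash
python3 -c "
from rig import r
print(r.finish_job())"
```

```text
the job is handed in; nothing more can be done
None
```

The pack is laid up from the fence as maple, rosewood, maple and caul; the cam lever was pushed round to its stop, so the pack is clamped with no visible gaps, and I handed the job in at about 48 s.

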